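Set and lock the side guide of the tape dispenser

TASK

The tape rolls on the bench dispenser have no guide beside them. Slide the loose side guide along the spindle towards the rolls and stop it with its round disc right over the dark groove ring on the spindle, not against the rolls; then press its clamp lever fully down to lock it there. Leave the things lying around the dispenser where they are.

Things in the scene. Friction and masses are not known exactly. Their poses are not given: they have to be found in the camera images.
- dispenser: white tape dispenser, fixed: base plate 112 x 302 mm, side plates at y = +-145 mm (tops 101 mm over the desk, 42 mm wide there), between them a level steel spindle, 16 mm diameter, axis 80 mm over the desk. Origin: mid underside; y along the spindle towards the two tape rolls (98 mm diameter, y = 72 to 124 mm, tops at 129 mm); z up; -x is the front, with a tear edge 54 mm high at x = -61 mm
- groove (a point): the mark: a dark groove ring, 6 mm wide, round the spindle, 20 mm from the nearer tape roll; the point lies on the spindle axis in the middle of the groove, 80 mm above the desk; axes as the dispenser's
- guide_disc (a point): side guide: a collar that slides along the spindle (cannot turn) at 2 to 4 N while its lever is up, and stays where left. White disc, 82 mm diameter, 8 mm thick, facing the rolls; behind it (away from the rolls) an aluminium hub, 52 mm diameter and length. Point: centre of the disc, on the spindle axis; axes as the dispenser's. It starts 45 to 85 mm short of the groove and meets the rolls 16 mm past it
- guide_end (a point): centre of the flat end face of the hub that looks away from the rolls, 56 mm behind the disc's centre, on the spindle axis; it stands out 26 mm round the axis, 18 mm beyond the spindle's surface. Between it and the side plate at y = -145 mm there are at least 50 mm of free spindle at the start
- guide (a joint): slide of the guide along the spindle in m, growing towards the rolls; 0.090 when the disc is centred on the groove, 0.106 when it meets the rolls
- lever (a joint): angle of the guide's clamp lever in rad: 0 = fully down and level (locked: a cam presses on the spindle and holds the guide fast), 0.6 to 0.85 at the start (up, unlocked). It stays where it is left, but the cam bites below about 0.3 and a lever not pressed home springs back to about 0.15; pressing it home takes up to about 10 N at the pad
- lever_pivot (a point): pivot of the clamp lever, above the spindle (114 mm above the desk), 16 mm behind the disc's centre; the lever turns about the dispenser's y direction, so it does not push the guide along
- lever_pad (a point): middle of the upper face of the lever's black end pad (26 mm long, 24 mm wide, 7 mm thick), which is 63 mm from the pivot; with the lever down it lies 63 mm to the dispenser's front (-x) of the pivot, 121 mm above the desk
- spare_roll_mid (a point): centre (half-way up) of a spare tape roll lying flat on the desk, 98 mm diameter, 25 mm high; bystander
- strap_mid (a point): centre of a small black rolled strap standing on the desk, 43 mm diameter, 38 mm high; bystander
- cream_pot_mid (a point): centre of a round cream pot with grey lid, 91 mm diameter, 44 mm high; bystander

How it is judged:
By the outcome, as a careful person would: the job done as asked, in the order asked, and still so for the second after the job is handed in, with the robot touching nothing.
It also fails if it takes over 48 s, if anything falls off the work surface, if the arm or the gripper's body presses on something with over 40 N, if the wrist force passes 120 N, or if a joint passes its speed limit or range.

ROBOT

A 6-joint arm with a two-finger parallel gripper is mounted at the origin on the work surface; the furniture and walls round the work are solid. World frame = base frame: x ahead of the robot, y to its left, z up, the work surface at z = 0. Lengths are in m, angles in rad, forces in N, time in s.
With the tool pointing down it reaches from about 0.35 to 0.925 m from the base axis. Payload 6.4 kg.
Tool frame: the origin (TCP) lies on the mounting face of the last link; the fingertips stand 173 mm ahead of it and the grasp point (between the pads) lies 155 mm ahead of it; z points along the fingers, y is the line along which they close (so a half turn about z gives the same grasp; the last joint's range is limited). The gripper opens to 85 mm and grips with 20 to 120 N. Pads are 22 mm wide; open, the fingers measure 114 mm over their backs; the gripper's body (76 mm by 85 mm) begins 54 mm behind the grasp point. The pads swing forward as they close: fully open they stand 13 mm farther back than shut.
Start: joints at [-1.459, 0.245, 1.558, -0, 1.339, -0.174], TCP at [0.183, -0.624, 0.405] pointing down, gripper open.
Joint ranges: [-3.13, 3.13], [-1.02, 2.26], [0.13, 2.54], [-0.95, 4.09], [0.21, 2.88], [-2.74, 2.74]. Speed limits (rad/s): [2.57, 2.57, 3.14, 3.14, 3.14, 3.14].

INTERFACE

Orientations are given as a unit quaternion [w, x, y, z].
In Python, from cell import manip gives the robot as it stands. The module is installed in compiled form; this text tells all that it offers.
- The arm moves only by the tool send_rows, never from a script. Its argument "increments" is a list of rows, each a list of 3 entries, a list of its own where there are three numbers: the closure, from 0 (fully open) to 1 (shut), then the shift along the world's x, y, z in cm, then the turn, a rotation vector about the world's x, y, z in rad. In form: [[fingers, [dx, dy, dz], [ax, ay, az]], ...]. A call has 1 to 10 rows; each row shifts and turns the commanded pose from where the row before left it; what a row does not reach is not made up. A row lasts 1/8 s, in which the tool goes at most 62.5 mm and 10.7 degrees, less where a joint would pass 70% of its speed; a pose out of reach is approached as far as the arm can. A call with a gripper value outside its range is refused whole. The fingers move at their own pace and stop on an object; "grip_force" is the grip in N (left out, the last holds). Time passes only in rows, so rows that do not move let the fingers close. It gives the time, the measured TCP pose, the force, the opening and the grip force at its end, in the units of the state.
- manip.get_obs(): the state, without advancing time (a new reading comes with each control period).
- manip.snapshot(name): name is "scene" or "top" or "wrist"; returns (picture, depth): 480x640x3 uint8, red, green, blue; 480x640 float32, m along the optical axis (not along the pixel's ray), 0 where there is no reading.
- manip.camera_model(name): a dict with "fx", "fy", "cx", "cy" (pixels), "k1" (the pictures are not rectified: a ray, as slopes to the right and down, at radius r is drawn at 1 + k1 r^2 times it, then the intrinsics apply), "extrinsics" (4x4, takes a point from camera to world coordinates). Camera axes: x right, y up, looking along -z (the intrinsics and any distortion apply to the point x, -y, -z); pixel columns grow to the right and rows downward; lengths in m; the calibration is good to about 2 mm. A picture is of the moment at which its call begins: read the wrist's pose just before it. camera_model takes no time and is no camera call; for the wrist camera it gives the pose at the moment of the call.
- manip.hand_in(): hands the job in; it is judged then, once.
The state is a dict: "time": time; "joint_positions": joint angles; "qvel": joint speeds; "joint_torque": joint torques, N m; "ee_pos": TCP position; "tcp_rot": TCP orientation; "ft_force": force on the tool from outside, world axes, zero at the start; "moment": the same for the moment, N m; "finger_gap": finger opening in m; "finger_force": force on a finger pad.
Only numpy, scipy, OpenCV 4.12 (cv2) and the standard library are available. Lean on these libraries where they do the work, as an engineer would, in place of code of your own. Each camera call takes 0.05 s, during which the arm holds its last target. There are 200 camera calls.

## Working session

There is one attempt and no reset: what is moved stays moved. The work goes in short steps, Python scripts to look and compute and a tool call to move; the robot and the scene stay as the last step left them, time stands still between calls to the robot, and variables do not carry over. Pictures are saved under pics/ and viewed, at most 10 in all, crops included, and the job is handed in when it is done.

Besides the shell and the picture viewer there is one more tool, called after ">>>" by a JSON object that holds its "fn" and its "kwargs", one argument or row to a line. send_rows: Moves the arm, as the interface text tells. Its arguments: {"type":"object","properties":{"increments":{"type":"array","items":{"type":"array"}},"grip_force":{"type":"number"}},"required":["increments"]}

```bash
mkdir -p pics; cat > h.py <<'E'
import numpy as np, cv2
from cell import manip
def snap(name):
    cm=manip.camera_model(name); p,d=manip.snapshot(name); return p,d,cm
def world(cm,d,u,v,z=None):
    """pixel -> world, by depth (median 3x3) or on plane height z"""
    K=np.array([[cm['fx'],0,cm['cx']],[0,cm['fy'],cm['cy']],[0,0,1]])
    s=cv2.undistortPoints(np.array([[[u,v]]],float),K,np.array([cm['k1'],0,0,0.]))[0,0]
    ray=np.array([s[0],-s[1],-1.]); T=np.array(cm['extrinsics'])
    if z is None:
        w=d[int(v)-1:int(v)+2,int(u)-1:int(u)+2]; k=np.median(w)
    else:
        k=(z-T[2,3])/(T[:3,:3]@ray)[2]
    return T[:3,:3]@(ray*k)+T[:3,3]
E
python3 - <<'E'
from h import *
for n in("scene","top"):
    p,d,cm=snap(n); cv2.imwrite(f"pics/{n}0.png",p[:,:,::-1]); np.savez(f"{n}0.npz",d=d,cm=cm)
    print(n,cm)
E
```

```text
scene {'fx': 592.2283351566141, 'fy': 592.2283351566141, 'cx': 319.40233585384885, 'cy': 243.33458990100462, 'k1': 0.04873500764524151, 'extrinsics': array([[-0.69596294,  0.50744425, -0.50807078, -0.03709979],
       [-0.71782319, -0.51047846,  0.47343596,  0.83735066],
       [-0.01911683,  0.69419887,  0.71952934,  0.81347381],
       [ 0.        ,  0.        ,  0.        ,  1.        ]])}
top {'fx': 484.5733072961098, 'fy': 484.5733072961098, 'cx': 312.98057323195866, 'cy': 241.88568712118308, 'k1': -0.06423460248193762, 'extrinsics': array([[-0.01652622,  0.98178494, -0.18927548,  0.27564987],
       [-0.99947988, -0.02146407, -0.02406796,  0.3636899 ],
       [-0.02769218,  0.18877928,  0.98162902,  0.92054108],
       [ 0.        ,  0.        ,  0.        ,  1.        ]])}
```

View pics/scene0.png

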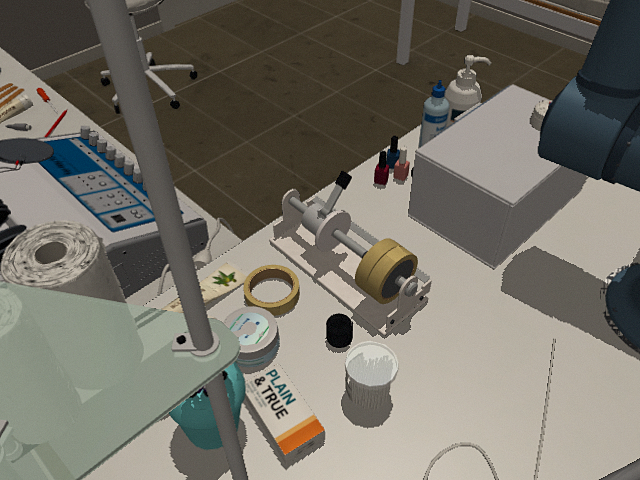

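View pics/top0.png

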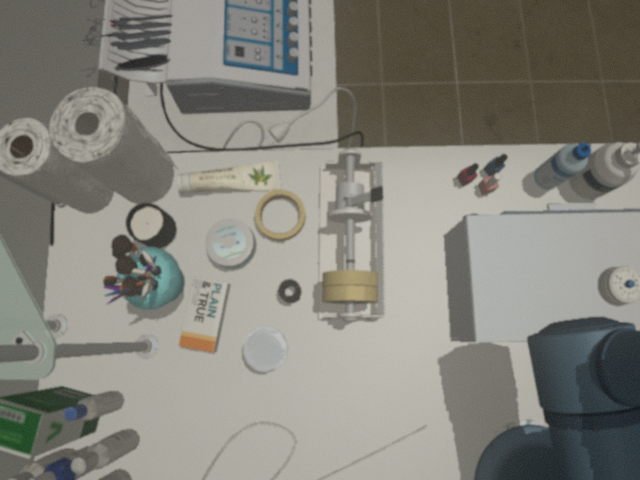

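The dispenser's spindle runs roughly along world x. The rolls are on the robot side at top px (350,287), the disc is near (350,212) and the pad is at (377,193). I'll enlarge both views.

```bash
python3 - <<'E'
import cv2
a=cv2.imread("pics/top0.png")[145:325,290:410]; cv2.imwrite("pics/topc.png",cv2.resize(a,None,fx=3.3,fy=3.3,interpolation=cv2.INTER_CUBIC))
b=cv2.imread("pics/scene0.png")[160:340,260:440]; b=cv2.resize(b,None,fx=3.3,fy=3.3,interpolation=cv2.INTER_CUBIC)
a=cv2.imread("pics/topc.png"); c=cv2.hconcat([cv2.resize(a,(396,594)),b])
cv2.imwrite("pics/c.png",c[:, :800] if c.shape[1]<=800 else cv2.resize(c,(800,int(594*800/c.shape[1])))); print(c.shape)
E
```

```text
(594, 990, 3)
```

View pics/c.png

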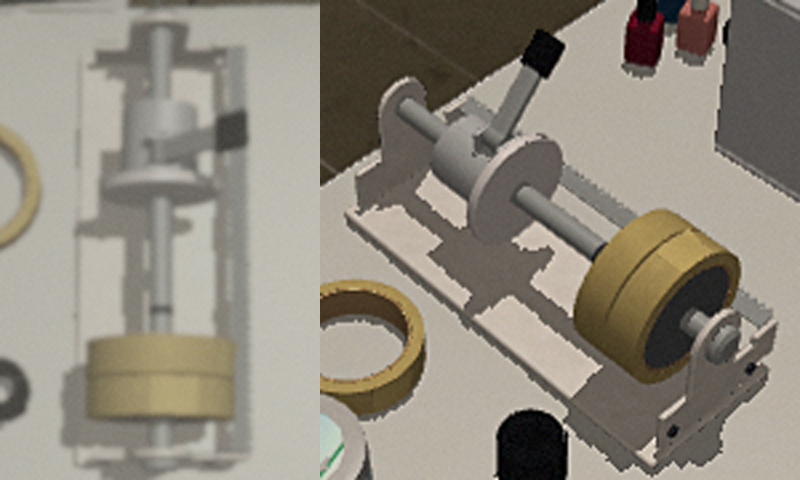

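The groove shows at top px (350,260.5), the spindle at u≈350, the disc's upper rim near (350,212) and the pad at (377,193). Next I'll fit the point cloud from both depth images.

```bash
cat >> h.py <<'E'
def cloud(cm,d):
    K=np.array([[cm['fx'],0,cm['cx']],[0,cm['fy'],cm['cy']],[0,0,1]])
    v,u=np.mgrid[0:480,0:640]; uv=np.stack([u,v],-1).reshape(-1,1,2).astype(float)
    s=cv2.undistortPoints(uv,K,np.array([cm['k1'],0,0,0.])).reshape(480,640,2)
    T=np.array(cm['extrinsics']); c=np.stack([s[...,0]*d,-s[...,1]*d,-d],-1)
    P=c@T[:3,:3].T+T[:3,3]; P[d<=0]=np.nan; return P
E
python3 - <<'E'
from h import *
print(manip.get_obs()['time'])
for n in("top","scene"):
    f=np.load(n+"0.npz",allow_pickle=True); P=cloud(f['cm'].item(),f['d']); cm=f['cm'].item()
    C=cv2.imread(f"pics/{n}0.png").astype(int)
    if n=="top":
        for nm,u,v,z in[("groove",350,260.5,.088),("sp far",350,164,.088),("sp near",350,266,.088),("disc top front edge",349,218,.121)]:
            print(nm,world(cm,None,u,v,z).round(4))
        print("desk",world(cm,f['d'],300,300).round(4), world(cm,f['d'],410,200).round(4))
        reg=np.zeros((480,640),bool); reg[145:325,310:395]=1
    else: reg=np.zeros((480,640),bool); reg[165:335,265:435]=1
    Q=P[reg]; col=C[reg]
    ok=np.isfinite(Q[:,0]); Q=Q[ok]; col=col[ok]
    # rolls: tan
    tan=(col[:,2]-col[:,0]>45)&(Q[:,2]>.04)&(Q[:,2]<.14)
    R=Q[tan]; print(n,"roll pct",np.percentile(R,[1,50,99],0).round(4).tolist(),R[:,2].max().round(4),len(R))
    pad=(col.sum(1)<150)&(Q[:,2]>.115)
    R=Q[pad]; print(" pad n",len(R),np.percentile(R,[2,50,98],0).round(4).tolist() if len(R) else '')
    hi=(Q[:,2]>.06)&(Q[:,2]<.2)&~tan; R=Q[hi]
    # spindle top axis: points z .082-.092
    sp=R[(R[:,2]>.083)&(R[:,2]<.093)]
    for x0 in np.arange(np.nanmin(R[:,0]),np.nanmax(R[:,0]),.015):
        s=R[(R[:,0]>=x0)&(R[:,0]<x0+.015)]
        if len(s)>3: print("  x%.3f n%d y %.3f..%.3f med %.4f z max %.4f"%(x0,len(s),s[:,1].min(),s[:,1].max(),np.median(s[:,1]),s[:,2].max()))
E
```

```text
0.1
groove [0.4019 0.3204 0.088 ]
sp far [0.5779 0.3149 0.088 ]
sp near [0.3923 0.3207 0.088 ]
disc top front edge [0.4697 0.3216 0.121 ]
desk [3.416e-01 4.127e-01 1.000e-04] [5.326e-01 1.945e-01 3.000e-04]
top roll pct [[0.3325, 0.2818, 0.1047], [0.3554, 0.3178, 0.1244], [0.3786, 0.3519, 0.1298]] 0.1305 1111
 pad n 0 
  x0.298 n166 y 0.304..0.345 med 0.3252 z max 0.1031
  x0.313 n81 y 0.316..0.331 med 0.3246 z max 0.0903
  x0.328 n263 y 0.276..0.370 med 0.3309 z max 0.1288
  x0.343 n165 y 0.276..0.370 med 0.3547 z max 0.1262
  x0.358 n139 y 0.275..0.370 med 0.3578 z max 0.1240
  x0.373 n148 y 0.273..0.370 med 0.3434 z max 0.1284
  x0.388 n76 y 0.315..0.329 med 0.3223 z max 0.0908
  x0.403 n74 y 0.315..0.329 med 0.3219 z max 0.0913
  x0.418 n76 y 0.314..0.328 med 0.3214 z max 0.0897
  x0.433 n76 y 0.313..0.328 med 0.3209 z max 0.0922
  x0.448 n73 y 0.313..0.327 med 0.3205 z max 0.0913
  x0.463 n77 y 0.312..0.327 med 0.3200 z max 0.0894
  x0.478 n600 y 0.270..0.359 med 0.3144 z max 0.1763
  x0.493 n431 y 0.270..0.344 med 0.3031 z max 0.1755
  x0.508 n173 y 0.273..0.344 med 0.3266 z ma
[... 922 characters left out ...]
81 z max 0.1620
  x0.418 n372 y 0.134..0.329 med 0.1377 z max 0.1619
  x0.433 n330 y 0.134..0.328 med 0.1378 z max 0.1516
  x0.448 n258 y 0.133..0.327 med 0.1380 z max 0.1449
  x0.463 n87 y 0.116..0.327 med 0.3212 z max 0.1271
  x0.478 n907 y 0.271..0.360 med 0.3214 z max 0.1768
  x0.493 n447 y 0.270..0.345 med 0.3057 z max 0.1767
  x0.508 n185 y 0.269..0.345 med 0.3330 z max 0.1754
  x0.523 n200 y 0.296..0.344 med 0.3313 z max 0.1098
  x0.538 n32 y 0.298..0.342 med 0.3317 z max 0.1074
  x0.553 n57 y 0.307..0.325 med 0.3194 z max 0.0919
  x0.568 n59 y 0.311..0.324 med 0.3196 z max 0.0920
  x0.583 n187 y 0.294..0.336 med 0.3191 z max 0.1056
  x0.598 n102 y 0.293..0.337 med 0.3259 z max 0.1020
```

```bash
python3 - <<'E'
from h import *
from scipy.spatial.transform import Rotation as R
o=manip.get_obs(); q=o['tcp_rot']; print(q, R.from_quat([*q[1:],q[0]]).as_matrix().round(3).tolist())
w=manip.camera_model('wrist'); print(np.array(w['extrinsics']).round(3).tolist(), o['ee_pos'])
g=np.array([.403,.3220]); a=np.array([-1,.032]); a/=np.linalg.norm(a); nrm=np.array([-a[1],a[0]])
for n,reg in(("top",(145,325,310,395)),("scene",(165,335,265,435))):
    f=np.load(n+"0.npz",allow_pickle=True); P=cloud(f['cm'].item(),f['d'])[reg[0]:reg[1],reg[2]:reg[3]].reshape(-1,3)
    P=P[np.isfinite(P[:,0])]; s=(P[:,:2]-g)@a; t=(P[:,:2]-g)@nrm; z=P[:,2]; r=np.hypot(t,z-.08)
    def show(k,m,v): print(n,k,m.sum(),np.percentile(v[m],[1,5,25,50,75,95,99]).round(4).tolist() if m.any() else '')
    show("disc s",(r>.031)&(r<.0425)&(s>-.12)&(s<-.03)&(z>.05)&(t*1>-.045)&(z<.123),s)
    show("hub s",(abs(r-.026)<.003)&(s>-.16)&(s<-.03)&(z>.09),s)
    show("roll s",(abs(r-.049)<.004)&(s>0)&(s<.1)&(z>.09),s)
    m=(abs(t)<.01)&(z>.095)&(s<-.17); show("far plate s",m,s)
    m=(abs(t)<.015)&(z>.092)&(s>.08); show("near plate s",m,s)
    m=(z>.14)&(s<-.03)&(s>-.14)&(abs(t)<.09); show("lever hi t",m,t); show("lever hi z",m,z); show("lever hi s",m,s)
    m=(abs(t)<.007)&(z>.084)&(z<.094)&(s>-.05)&(s<0); show("sp t",m,t); show("sp z",m,z)
    m=(abs(t)<.009)&(z>.084)&(z<.094)&(s>-.18)&(s<-.14); show("sp t far",m,t)
E
```

```text
[-8.65494730e-04  9.89804722e-01  1.42428449e-01  2.62685191e-05] [[0.959, 0.282, -0.0], [0.282, -0.959, 0.002], [0.0, -0.002, -1.0]]
[[0.282, 0.912, 0.297, 0.259], [-0.959, 0.268, 0.086, -0.602], [-0.001, -0.309, 0.951, 0.372], [0.0, 0.0, 0.0, 1.0]] [ 0.18323075 -0.62342541  0.40369709]
top disc s 419 [-0.1096, -0.1073, -0.0852, -0.0807, -0.0778, -0.0772, -0.077]
top hub s 490 [-0.1367, -0.1353, -0.128, -0.1196, -0.1014, -0.0779, -0.0773]
top roll s 1584 [0.0222, 0.0242, 0.0341, 0.0472, 0.0591, 0.0689, 0.0706]
top far plate s 40 [-0.1978, -0.1974, -0.1958, -0.1942, -0.1929, -0.1922, -0.1919]
top near plate s 67 [0.0917, 0.0919, 0.0927, 0.0937, 0.0953, 0.1, 0.1023]
top lever hi t 267 [0.0157, 0.0187, 0.0265, 0.0352, 0.0417, 0.0472, 0.0487]
top lever hi z 267 [0.141, 0.1429, 0.1523, 0.1623, 0.1695, 0.1738, 0.1749]
top lever hi s 267 [-0.108, -0.1059, -0.1014, -0.0964, -0.0913, -0.087, -0.0859]
top sp t 204 [-0.0054, -0.0053, -0.0021, -0.0001, 0.0034, 0.0069, 0.007]
top sp z 204 [0.0841, 0.0845, 0.0858, 0.0869, 0.0879, 0.0897, 0.0913]
top sp t far 133 [-0.0068, -0.0056, -0.0037, -0.000
[... 189 characters left out ...]
cene roll s 1447 [0.0211, 0.0235, 0.0338, 0.0467, 0.0597, 0.0696, 0.0708]
scene far plate s 39 [-0.2012, -0.1999, -0.1971, -0.1951, -0.1945, -0.1934, -0.1933]
scene near plate s 108 [0.0906, 0.091, 0.0928, 0.0946, 0.0962, 0.1012, 0.1038]
scene lever hi t 305 [0.0148, 0.0175, 0.0258, 0.0344, 0.0404, 0.0462, 0.0485]
scene lever hi z 305 [0.1402, 0.1416, 0.151, 0.1611, 0.1687, 0.1746, 0.1758]
scene lever hi s 305 [-0.109, -0.1074, -0.1018, -0.0967, -0.0916, -0.0869, -0.0854]
scene sp t 181 [-0.0069, -0.0061, -0.004, -0.0016, 0.0012, 0.0054, 0.0064]
scene sp z 181 [0.0844, 0.0847, 0.0867, 0.0882, 0.0895, 0.0912, 0.0923]
scene sp t far 94 [-0.0076, -0.0067, -0.0042, -0.002, 0.0012, 0.0049, 0.007]
```

>>> {"fn": "send_rows", "kwargs": {
  "increments": [
    [0.66, [2, 4.4, 1], [0, 0, 0.141]],
    [0.66, [2.2, 4.7, 1], [0, 0, 0.141]],
    [0.66, [2.2, 4.7, 1], [0, 0, 0.141]],
    [0.66, [2.2, 4.7, 1], [0, 0, 0.141]],
    [0.66, [2.2, 4.7, 0.6], [0, 0, 0.141]],
    [0.66, [2.2, 4.7, 0], [0, 0, 0.141]],
    [0.66, [2.2, 4.7, 0], [0, 0, 0.141]],
    [0.66, [2.2, 4.7, 0], [0, 0, 0.141]],
    [0.66, [2.2, 4.7, 0], [0, 0, 0.141]],
    [0.66, [2.2, 4.7, 0], [0, 0, 0.141]]
  ]
}}

```text
time: 1.35
ee_pos: [0.4015, -0.1549, 0.4505]
tcp_rot: [0.0, 0.66, 0.751, 0.0]
ft_force: [0.1, -0.7, 0.8]
finger_gap: 0.0294
finger_force: 0.0
```

>>> {"fn": "send_rows", "kwargs": {
  "increments": [
    [0.66, [2.2, 4.7, 0], [0, 0, 0.141]],
    [0.66, [2.2, 4.7, 0], [0, 0, 0.141]],
    [0.66, [2.2, 4.7, 0], [0, 0, 0.141]],
    [0.66, [2.2, 4.7, 0], [0, 0, 0.141]],
    [0.66, [2.2, 4.7, 0], [0, 0, 0.141]],
    [0.66, [2.2, 4.7, 0], [0, 0, 0.141]],
    [0.66, [2.2, 4.7, 0], [0, 0, 0.141]],
    [0.66, [2.2, 4.7, 0], [0, 0, 0.141]],
    [0.66, [2.2, 4.7, 0], [0, 0, 0.141]],
    [0.66, [1.8, 5, 0], [0, 0, 0.141]]
  ]
}}

```text
time: 2.6
ee_pos: [0.6178, 0.3179, 0.4499]
tcp_rot: [-0.0, 0.016, 1.0, -0.0]
ft_force: [1.0, -0.1, 0.1]
finger_gap: 0.0292
finger_force: 0.0
```

```bash
cat >> h.py <<'E'
from scipy.spatial.transform import Rotation as Rn
def st():
    o=manip.get_obs(); q=o['tcp_rot']; M=Rn.from_quat([*q[1:],q[0]]).as_matrix(); p=np.array(o['ee_pos'])
    print('t',o['time'],'tcp',p.round(4),'tip',(p+.173*M[:,2]).round(4),'F',np.round(o['ft_force'],1),'gap',round(o['finger_gap'],4))
    print(M.round(3).tolist(),'q',np.round(o['joint_positions'],2)); return p,M
E
python3 -c "
from h import *
p,M=st()
a=np.array([-.9995,.032,0]);y=np.cross([0,0,1],a)
for t in(0,.3):
  z=np.array([-np.sin(t),.032*np.sin(t),-np.cos(t)]);z/=np.linalg.norm(z); yy=-y if M[:,1]@y<0 else y
  T=np.stack([np.cross(yy,z),yy,z],1); print(t,Rn.from_matrix(T@M.T).as_rotvec().round(3), (np.array([.566,.3168,.08])-.173*z-p).round(4)*100)
"
```

```text
t 2.6 tcp [0.6178 0.3179 0.4499] tip [0.6177 0.3178 0.2769] F [ 1.  -0.1  0.1] gap 0.0292
[[-1.0, 0.031, -0.001], [0.031, 1.0, -0.0], [0.001, -0.0, -1.0]] q [ 0.31  0.32  1.39 -0.    1.44 -1.23]
0 [ 0.    -0.001 -0.001] [ -5.18  -0.11 -19.69]
0.3 [ 0.01   0.299 -0.001] [ -0.07  -0.27 -20.47]
```

>>> {"fn": "send_rows", "kwargs": {
  "increments": [
    [0.66, [0, -0.1, -2], [0.005, 0.15, 0]],
    [0.66, [-0.1, -0.2, -4], [0.005, 0.15, 0]],
    [0.66, [0, 0, -4], [0, 0, 0]],
    [0.66, [0, 0, -2], [0, 0, 0]],
    [0.66, [0, 0, 0], [0, 0, 0]]
  ]
}}

```text
time: 3.22
ee_pos: [0.6159, 0.3132, 0.329]
tcp_rot: [-0.151, 0.018, 0.988, 0.002]
ft_force: [-0.3, -0.7, 0.9]
finger_gap: 0.0293
finger_force: 0.0
```

```bash
python3 -c "
from h import *
st()
p,d,cm=snap('wrist'); q,_,_=snap('top')
cv2.imwrite('pics/w1.png',p[:,:,::-1]); c=cv2.resize(q[145:325,290:410],None,fx=2.6667,fy=2.6667,interpolation=cv2.INTER_CUBIC)
cv2.imwrite('pics/w1c.png',cv2.hconcat([cv2.resize(p,(480,360)),cv2.resize(c,(240,360))])[:,:,::-1])
"
```

```text
t 3.225 tcp [0.6159 0.3132 0.329 ] tip [0.5642 0.3148 0.1639] F [-0.3 -0.7  0.9] gap 0.0293
[[-0.954, 0.036, -0.299], [0.035, 0.999, 0.009], [0.299, -0.002, -0.954]] q [ 0.3   0.46  1.44  0.1   1.53 -1.26]
```

View pics/w1c.png

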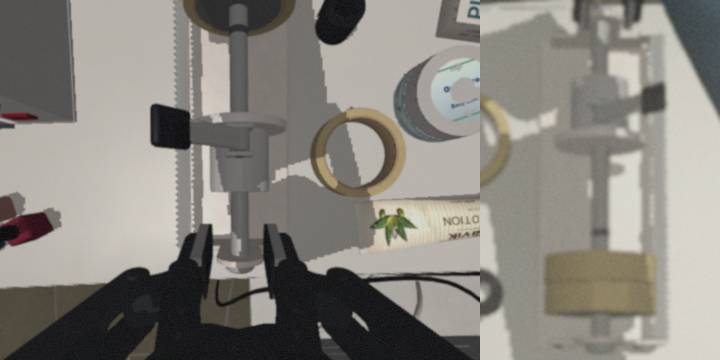

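The wrist view shows the fingers straddling the spindle line (u≈238 of 480), with free spindle ahead of them up to the hub end. I'll descend.

>>> {"fn": "send_rows", "kwargs": {
  "increments": [
    [0.66, [0.1, 0.2, -3], [0, 0, 0]],
    [0.66, [0, 0, -2.5], [0, 0, 0]],
    [0.66, [0, 0, -1.9], [0, 0, 0]],
    [0.66, [0, 0, -1], [0, 0, 0]],
    [0.66, [0, 0, 0], [0, 0, 0]]
  ]
}}

```text
time: 3.95
ee_pos: [0.6173, 0.3154, 0.2467]
tcp_rot: [-0.15, 0.018, 0.989, 0.002]
ft_force: [-0.1, -0.1, -0.4]
finger_gap: 0.0289
finger_force: 0.0
```

```bash
python3 -c "
from h import *
st()"
```

```text
t 3.95 tcp [0.6173 0.3154 0.2467] tip [0.5662 0.3171 0.0815] F [-0.1 -0.1 -0.4] gap 0.0289
[[-0.955, 0.036, -0.296], [0.034, 0.999, 0.01], [0.296, -0.001, -0.955]] q [ 0.3   0.56  1.46  0.1   1.41 -1.27]
```

>>> {"fn": "send_rows", "kwargs": {
  "increments": [
    [0.66, [-0.6, 0.02, 0], [0, 0, 0]],
    [0.66, [-0.6, 0.02, 0], [0, 0, 0]],
    [0.66, [-0.4, 0.01, 0], [0, 0, 0]],
    [0.66, [-0.4, 0.01, 0], [0, 0, 0]],
    [0.66, [-0.5, 0.02, 0], [0, 0, 0]],
    [0.66, [-0.5, 0.02, 0], [0, 0, 0]]
  ]
}}

```text
time: 4.7
ee_pos: [0.5872, 0.3164, 0.2472]
tcp_rot: [-0.149, 0.018, 0.989, 0.002]
ft_force: [2.9, 0.6, 1.6]
finger_gap: 0.0295
finger_force: 1.3
```

```bash
cat >> h.py <<'E'
def disc():
    g=np.array([.403,.3220]); a=np.array([-.9995,.032]); nrm=np.array([-a[1],a[0]]); out=[]
    for n,reg in(("top",(145,325,310,395)),("scene",(165,335,265,435))):
        p,d,cm=snap(n); P=cloud(cm,d)[reg[0]:reg[1],reg[2]:reg[3]].reshape(-1,3)
        P=P[np.isfinite(P[:,0])]; s=(P[:,:2]-g)@a; t=(P[:,:2]-g)@nrm; z=P[:,2]; r=np.hypot(t,z-.08)
        m=(r>.031)&(r<.0395)&(s>-.12)&(s<.015)&(z>.05)&(t<.03)
        h=np.histogram(s[m],np.arange(-.12,.0151,.001)); i=h[0].argmax()
        print(n,'front face s pct50/75/95',np.percentile(s[m],[50,75,95]).round(4),'mode',h[1][i].round(4),h[0][i],m.sum())
        m=(abs(r-.049)<.004)&(s>0)&(s<.1)&(z>.09); print('   roll',np.percentile(s[m],[.5,1,99,99.5]).round(4))
        cv2.imwrite(f'pics/{n}_now.png',p[:,:,::-1])
E
python3 -c "
from h import *
st();disc()"
```

```text
t 4.7 tcp [0.5872 0.3164 0.2472] tip [0.5363 0.3181 0.0819] F [2.9 0.6 1.6] gap 0.0295
[[-0.955, 0.036, -0.294], [0.034, 0.999, 0.01], [0.295, -0.0, -0.956]] q [ 0.31  0.5   1.54  0.1   1.38 -1.26]
top front face s pct50/75/95 [-0.0646 -0.064  -0.0636] mode -0.065 52 183
   roll [0.0219 0.0221 0.0706 0.071 ]
scene front face s pct50/75/95 [-0.0647 -0.0637 -0.0626] mode -0.065 69 269
   roll [0.0207 0.0212 0.0708 0.0711]
```

>>> {"fn": "send_rows", "kwargs": {
  "increments": [
    [0.66, [-0.7, 0.02, 0], [0, 0, 0]],
    [0.66, [-0.7, 0.02, 0], [0, 0, 0]],
    [0.66, [-0.7, 0.02, 0], [0, 0, 0]],
    [0.66, [-0.7, 0.03, 0], [0, 0, 0]],
    [0.66, [-0.7, 0.02, 0], [0, 0, 0]],
    [0.66, [-0.7, 0.02, 0], [0, 0, 0]],
    [0.66, [-0.7, 0.02, 0], [0, 0, 0]],
    [0.66, [-0.5, 0.02, 0], [0, 0, 0]],
    [0.66, [-0.3, 0.01, 0], [0, 0, 0]],
    [0.66, [0, 0, 0], [0, 0, 0]]
  ]
}}

```text
time: 6.05
ee_pos: [0.5299, 0.3182, 0.2464]
tcp_rot: [-0.15, 0.018, 0.989, 0.002]
ft_force: [0.4, 0.0, 0.3]
finger_gap: 0.0288
finger_force: 0.5
```

```bash
python3 -c "
from h import *
st();disc()
a=cv2.imread('pics/scene_now.png')[200:320,310:430]; b=cv2.imread('pics/top_now.png')[190:310,310:390]
cv2.imwrite('pics/z.png',cv2.hconcat([cv2.resize(a,(480,480),interpolation=cv2.INTER_CUBIC),cv2.resize(b,(320,480),interpolation=cv2.INTER_CUBIC)]))"
```

```text
t 6.05 tcp [0.5299 0.3182 0.2464] tip [0.4786 0.3198 0.0812] F [0.4 0.  0.3] gap 0.0288
[[-0.954, 0.036, -0.297], [0.034, 0.999, 0.01], [0.297, -0.001, -0.955]] q [ 0.34  0.4   1.68  0.11  1.34 -1.23]
top front face s pct50/75/95 [-0.0139 -0.0064 -0.0059] mode -0.007 52 231
   roll [0.0219 0.0221 0.0706 0.0709]
scene front face s pct50/75/95 [-0.0116 -0.0073 -0.0059] mode -0.008 78 423
   roll [0.0204 0.021  0.0708 0.0709]
```

View pics/z.png

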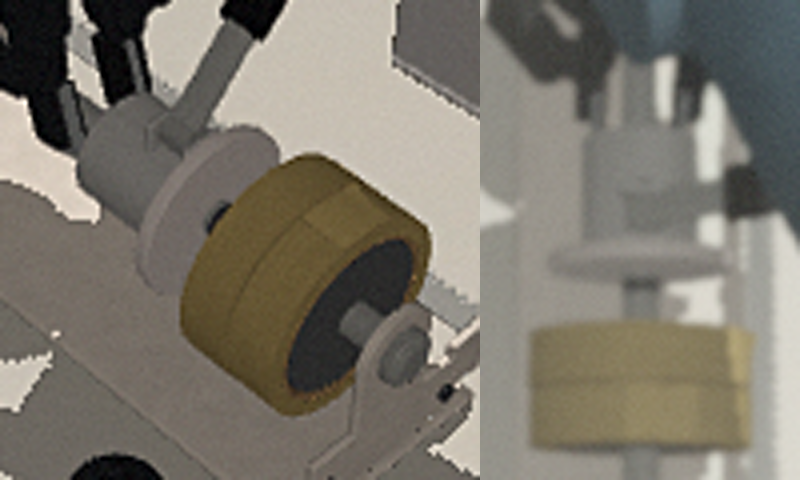

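>>> {"fn": "send_rows", "kwargs": {
  "increments": [
    [0.66, [-0.4, 0.01, 0], [0, 0, 0]],
    [0.66, [-0.4, 0.01, 0], [0, 0, 0]],
    [0.66, [-0.3, 0.02, 0], [0, 0, 0]],
    [0.66, [0, 0, 0], [0, 0, 0]]
  ]
}}

```text
time: 6.65
ee_pos: [0.5188, 0.3185, 0.2464]
tcp_rot: [-0.15, 0.018, 0.989, 0.002]
ft_force: [1.1, -0.1, 0.1]
finger_gap: 0.0291
finger_force: 0.5
```

```bash
python3 -c "
from h import *
st();disc()
p,d,cm=snap('wrist'); a=cv2.imread('pics/top_now.png')[200:305,315:385]
cv2.imwrite('pics/z2.png',cv2.hconcat([cv2.resize(p,(480,360))[:,:,::-1],cv2.resize(a,(240,360),interpolation=cv2.INTER_CUBIC)]))"
```

```text
t 6.65 tcp [0.5188 0.3185 0.2464] tip [0.4675 0.3202 0.0812] F [ 1.1 -0.1  0.1] gap 0.0291
[[-0.954, 0.035, -0.297], [0.034, 0.999, 0.009], [0.297, -0.001, -0.955]] q [ 0.35  0.38  1.7   0.11  1.34 -1.23]
top front face s pct50/75/95 [-0.0053  0.0046  0.0051] mode 0.004 43 208
   roll [0.0218 0.0221 0.0707 0.071 ]
scene front face s pct50/75/95 [-0.0019  0.0039  0.0048] mode 0.004 75 384
   roll [0.0208 0.0212 0.0709 0.0711]
```

View pics/z2.png

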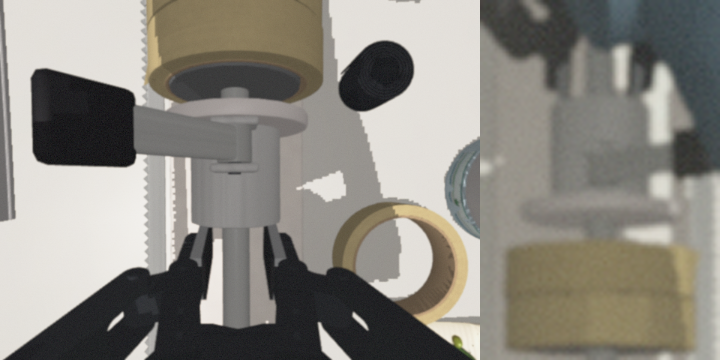

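The disc's front face is 16–17 mm from the roll face, where 16 is wanted, and the groove is covered. I'll back off, rise, straighten the tool and close the fingers.

>>> {"fn": "send_rows", "kwargs": {
  "increments": [
    [0.66, [1, -0.03, 0], [0, 0, 0]],
    [0.66, [1, -0.03, 0], [0, 0, 0]],
    [0.66, [0, 0, 4], [0, 0, 0]],
    [0.66, [0, 0, 5], [0, 0, 0]],
    [0.66, [0, 0, 5], [0, 0, 0]],
    [1, [-2, -0.5, 1], [-0.005, -0.15, 0]],
    [1, [-4, -1, 0], [-0.005, -0.15, 0]],
    [1, [-4, -1, 0], [0, 0, 0]],
    [1, [-2.2, -0.8, 0], [0, 0, 0]],
    [1, [0, 0, 0], [0, 0, 0]]
  ]
}}

```text
time: 8.05
ee_pos: [0.4168, 0.2848, 0.397]
tcp_rot: [0.0, 0.018, 1.0, 0.0]
ft_force: [0.1, 0.2, -1.1]
finger_gap: -0.0002
finger_force: 0.0
```

```bash
python3 -c "
from h import *
st();disc()
p,d,cm=snap('wrist');cv2.imwrite('pics/w3.png',p[:,:,::-1])"
```

```text
t 8.05 tcp [0.4168 0.2848 0.397 ] tip [0.4169 0.2848 0.224 ] F [ 0.1  0.2 -1.1] gap -0.0002
[[-0.999, 0.036, 0.0], [0.036, 0.999, 0.0], [-0.0, 0.0, -1.0]] q [ 0.37 -0.09  1.93  0.    1.3  -1.16]
top front face s pct50/75/95 [0.0003 0.0048 0.0052] mode 0.004 42 165
   roll [0.0217 0.0222 0.0706 0.0709]
scene front face s pct50/75/95 [0.0034 0.0044 0.0052] mode 0.004 67 252
   roll [0.0205 0.0209 0.0709 0.0711]
```

View pics/w3.png

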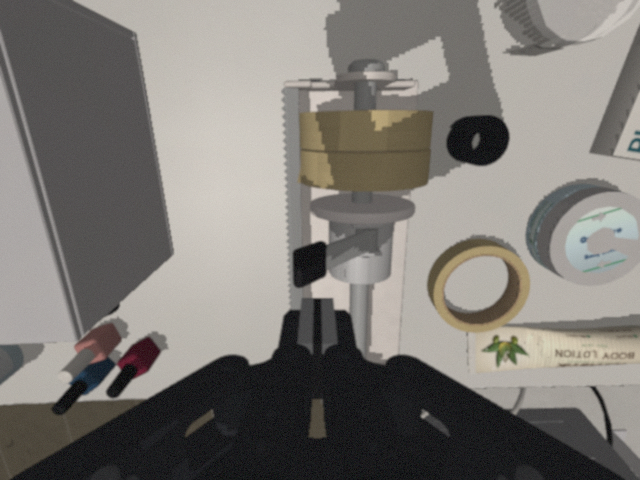

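The tip (317,310) lines up with the pad (310,265) in the wrist view, and it's 5 cm above it. I'll press along the pad's arc.

>>> {"fn": "send_rows", "kwargs": {
  "increments": [
    [1, [0, 0, -3], [0, 0, 0]],
    [1, [0, 0, -1.6], [0, 0, 0]],
    [1, [0, 0, -1.2], [0, 0, 0]],
    [1, [0, -0.55, -0.5], [0, 0, 0]],
    [1, [0, -0.55, -0.5], [0, 0, 0]],
    [1, [0, -0.37, -0.5], [0, 0, 0]],
    [1, [-0.1, -0.37, -0.5], [0, 0, 0]],
    [1, [0, -0.25, -0.6], [0, 0, 0]],
    [1, [0, -0.25, -0.6], [0, 0, 0]],
    [1, [0, 0, 0], [0, 0, 0]]
  ]
}}

```text
time: 9.45
ee_pos: [0.416, 0.2614, 0.306]
tcp_rot: [-0.001, 0.018, 1.0, -0.0]
ft_force: [-0.2, 0.1, -0.7]
finger_gap: 0.0003
finger_force: 0.0
```

```bash
python3 -c "
from h import *
st()"
```

```text
t 9.45 tcp [0.416  0.2614 0.306 ] tip [0.4158 0.2613 0.133 ] F [-0.2  0.1 -0.7] gap 0.0003
[[-0.999, 0.036, -0.001], [0.036, 0.999, -0.0], [0.001, -0.001, -1.0]] q [ 0.33 -0.01  2.03 -0.    1.12 -1.21]
```

>>> {"fn": "send_rows", "kwargs": {
  "increments": [
    [1, [0, -0.13, -0.5], [0, 0, 0]],
    [1, [0, -0.13, -0.5], [0, 0, 0]],
    [1, [0, 0, -0.3], [0, 0, 0]],
    [1, [0, 0, -0.2], [0, 0, 0]],
    [1, [0, 0, 0], [0, 0, 0]]
  ]
}}

```text
time: 10.07
ee_pos: [0.4169, 0.2591, 0.2931]
tcp_rot: [0.001, 0.018, 1.0, -0.0]
ft_force: [-3.2, -2.5, 10.4]
finger_gap: -0.0004
finger_force: 5.5
```

```bash
python3 -c "
from h import *
st()"
```

```text
t 10.075 tcp [0.4169 0.2591 0.2931] tip [0.4171 0.259  0.1201] F [-3.2 -2.5 10.4] gap -0.0004
[[-0.999, 0.035, 0.001], [0.035, 0.999, -0.0], [-0.001, -0.0, -1.0]] q [ 0.32  0.01  2.04 -0.    1.09 -1.21]
```

>>> {"fn": "send_rows", "kwargs": {
  "increments": [
    [1, [0, 0, -0.3], [0, 0, 0]],
    [1, [0, 0, -0.3], [0, 0, 0]],
    [1, [0, 0, 0], [0, 0, 0]]
  ]
}}

```text
time: 10.45
ee_pos: [0.4191, 0.2591, 0.2914]
tcp_rot: [0.005, 0.017, 1.0, -0.0]
ft_force: [-3.5, -9.5, 29.8]
finger_gap: 0.0001
finger_force: 14.8
```

```bash
python3 -c "
from h import *
st()"
```

```text
t 10.45 tcp [0.4191 0.2591 0.2914] tip [0.4207 0.2589 0.1184] F [-3.5 -9.5 29.8] gap 0.0001
[[-0.999, 0.035, 0.009], [0.035, 0.999, -0.001], [-0.009, -0.001, -1.0]] q [ 0.32  0.01  2.04 -0.    1.08 -1.21]
```

Force rose steeply at z≈0.119, so the lever is at its stop. I'll lift and check.

>>> {"fn": "send_rows", "kwargs": {
  "increments": [
    [1, [0, 0, 1.5], [0, 0, 0]],
    [1, [0, 0, 4], [0, 0, 0]],
    [1, [2, -3, 5], [0, 0, 0]],
    [1, [2, -5, 3], [0, 0, 0]],
    [1, [2, -5, 1], [0, 0, 0]],
    [1, [0, 0, 0], [0, 0, 0]]
  ]
}}

```text
time: 11.2
ee_pos: [0.4773, 0.1264, 0.4314]
tcp_rot: [0.001, 0.02, 1.0, -0.0]
ft_force: [-0.2, 0.5, -0.3]
finger_gap: 0.0002
finger_force: 0.0
```

```bash
python3 -c "
from h import *
st();disc()
g=np.array([.403,.3220]); a=np.array([-.9995,.032]); nrm=np.array([-a[1],a[0]])
for n,reg in(('top',(145,325,310,395)),('scene',(165,335,265,435))):
    p,d,cm=snap(n); P=cloud(cm,d)[reg[0]:reg[1],reg[2]:reg[3]].reshape(-1,3);P=P[np.isfinite(P[:,0])]
    s=(P[:,:2]-g)@a; t=(P[:,:2]-g)@nrm; z=P[:,2]
    for lo,hi in((.044,.05),(.052,.058),(.058,.066),(.066,.073)):
        m=(t>lo)&(t<hi)&(abs(s+.0155)<.009)&(z>.09)&(z<.2); print(n,lo,m.sum(),np.median(z[m]).round(4) if m.any() else '', z[m].max().round(4) if m.any() else '')
a=cv2.imread('pics/scene_now.png')[190:320,310:440]; b=cv2.imread('pics/top_now.png')[190:320,310:390]
cv2.imwrite('pics/z4.png',cv2.hconcat([cv2.resize(a,(480,480),interpolation=cv2.INTER_CUBIC),cv2.resize(b,(295,480),interpolation=cv2.INTER_CUBIC)]))"
```

```text
t 11.2 tcp [0.4773 0.1264 0.4314] tip [0.4776 0.1263 0.2584] F [-0.2  0.5 -0.3] gap 0.0002
[[-0.999, 0.041, 0.002], [0.041, 0.999, -0.0], [-0.002, -0.0, -1.0]] q [ 0.03 -0.15  1.92 -0.    1.37 -1.5 ]
top front face s pct50/75/95 [-0.0003  0.0022  0.0026] mode 0.002 60 172
   roll [0.0218 0.0222 0.0706 0.071 ]
scene front face s pct50/75/95 [0.0009 0.0017 0.0025] mode 0.001 88 259
   roll [0.0205 0.0211 0.0708 0.071 ]
top 0.044 33 0.1237 0.1267
top 0.052 33 0.1253 0.1288
top 0.058 55 0.125 0.1294
top 0.066 52 0.1265 0.1295
scene 0.044 28 0.1251 0.1278
scene 0.052 35 0.1263 0.1285
scene 0.058 40 0.1272 0.1296
scene 0.066 37 0.1274 0.1296
```

View pics/z4.png

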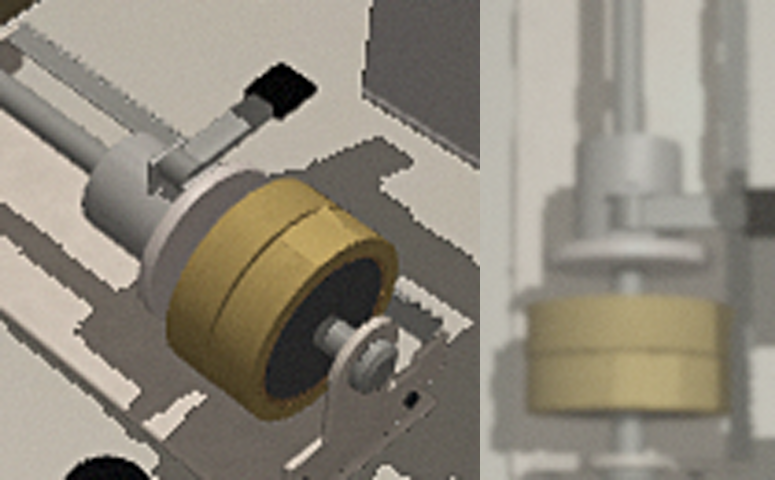

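The check shows two faults. The guide slipped about 2.3 mm away from the rolls (front face s=+0.0021, wanted ≈+0.005). The lever also sprang back: the pad is at about 126 mm and sloping, where 121 mm is fully down. I'll grip the pad by its sides, raise the lever to unlock, move the guide back and press down again, compensating sideways.

>>> {"fn": "send_rows", "kwargs": {
  "increments": [
    [0.5, [-0.6, 1.4, 0], [0, 0, -0.174]],
    [0.5, [-0.7, 1.4, 0], [0, 0, -0.174]],
    [0.5, [-0.7, 1.5, 0], [0, 0, -0.174]],
    [0.5, [-0.7, 1.5, 0], [0, 0, -0.174]],
    [0.5, [-0.7, 1.5, 0], [0, 0, -0.174]],
    [0.5, [-0.7, 1.5, 0], [0, 0, -0.174]],
    [0.5, [-0.7, 1.5, -1], [0, 0, -0.174]],
    [0.5, [-0.6, 1.5, -2], [0, 0, -0.174]],
    [0.5, [-0.4, 1.4, -2], [0, 0, -0.174]],
    [0.5, [0, 0, 0], [0, 0, 0]]
  ]
}}

```text
time: 12.65
ee_pos: [0.4167, 0.2622, 0.3784]
tcp_rot: [-0.001, 0.716, 0.698, -0.002]
ft_force: [0.7, -0.1, 0.2]
finger_gap: 0.0424
finger_force: 0.0
```

```bash
python3 -c "
from h import *
st()
p,d,cm=snap('wrist');cv2.imwrite('pics/w5.png',p[:,:,::-1])"
```

```text
t 12.65 tcp [0.4167 0.2622 0.3784] tip [0.4159 0.2619 0.2054] F [ 0.7 -0.1  0.2] gap 0.0424
[[0.025, 1.0, -0.005], [1.0, -0.025, -0.002], [-0.002, -0.005, -1.0]] q [ 0.33 -0.1   1.98  0.    1.27  0.36]
```

View pics/w5.png

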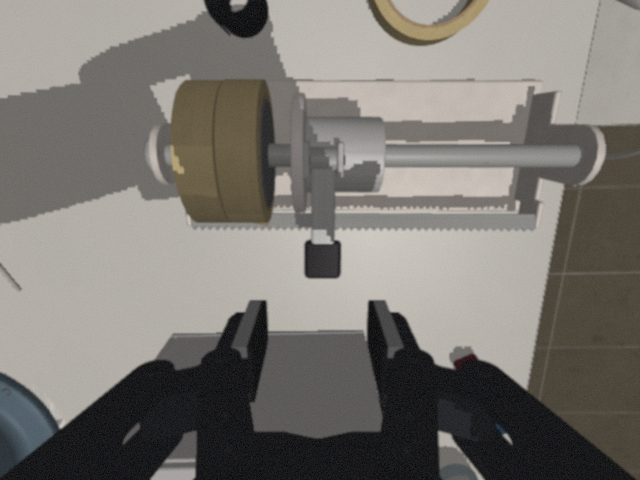

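The pad is at (322,259), midway between the open fingers. I'll use this depth view to locate the pad, disc and roll.

```bash
python3 - <<'E'
from h import *
p,d,cm=snap('wrist'); P=cloud(cm,d); C=p.astype(int)
g=np.array([.403,.3220]); a=np.array([-.9995,.032]); nrm=np.array([-a[1],a[0]])
Q=P[242:277,307:340].reshape(-1,3); print('pad',np.percentile(Q,[5,50,95],0).round(4).tolist(), 'corners',[world(cm,d,u,v).round(4).tolist() for u,v in((308,243),(337,243),(308,274),(337,274))])
for v in (245,252,259,266,273): print(v,P[v,315:330].mean(0).round(4))
s=(P[...,:2]-g)@a; t=(P[...,:2]-g)@nrm; z=P[...,2]; r=np.hypot(t,z-.08)
m=np.zeros(s.shape,bool); m[75:225,160:320]=1
k=m&(r>.032)&(r<.043)&(s<.015)&(s>-.03)&(z>.06); print('disc',k.sum(),np.percentile(s[k],[2,5,25,50,75,95,98]).round(4))
k=m&(abs(r-.049)<.004)&(s>.01)&(s<.09)&(z>.06); print('roll',k.sum(),np.percentile(s[k],[1,3,97,99]).round(4))
k=m&(abs(t)<.008)&(z>.085)&(s>.0)&(s<.02); print('spindle between',k.sum(),np.percentile(s[k],[2,50,98]).round(4) if k.any() else '')
for u in range(268,300,2): print(u,C[150:160,u].mean(0).round(0), P[155,u].round(4))
E
```

```text
pad [[nan, nan, nan], [nan, nan, nan], [nan, nan, nan]] corners [[0.411, 0.268, 0.1241], [0.4296, 0.2673, 0.1233], [0.4103, 0.2473, 0.1258], [0.4294, 0.2458, 0.1236]]
245 [0.4199 0.2666 0.1246]
252 [0.4198 0.2621 0.1252]
259 [nan nan nan]
266 [0.4196 0.2527 0.126 ]
273 [0.4195 0.248  0.1264]
disc 2233 [-0.0158 -0.0146 -0.0065 -0.003  -0.0002  0.0021  0.0025]
roll 11517 [0.0219 0.0225 0.0697 0.0707]
spindle between 461 [0.0001 0.0099 0.0195]
268 [95. 94. 93.] [0.3843 0.3208 0.0882]
270 [94. 93. 92.] [0.3857 0.3207 0.0881]
272 [94. 94. 92.] [0.3869 0.3206 0.0874]
274 [96. 94. 93.] [0.3883 0.3206 0.0873]
276 [94. 93. 92.] [0.3897 0.3206 0.0877]
278 [94. 93. 92.] [0.3911 0.3205 0.0872]
280 [94. 94. 92.] [0.3925 0.3205 0.0874]
282 [94. 93. 91.] [0.3938 0.3205 0.0874]
284 [95. 94. 92.] [0.3953 0.3205 0.0878]
286 [95. 94. 93.] [0.3965 0.3203 0.0861]
288 [105. 102. 100.] [0.4005 0.3228 0.1194]
290 [121. 116. 114.] [0.4017 0.3228 0.1191]
292 [125. 120. 118.] [0.4031 0.3229 0.1206]
294 [126. 121. 119.] [0.4043 0.3229 0.1216]
296 [125. 120. 118.] [0.4054 0.3227 0.1196]
298 [124. 119. 116.] [0.4066 0.3227 0.1201]
```

>>> {"fn": "send_rows", "kwargs": {
  "increments": [
    [0.5, [0.3, -0.4, -3], [0, 0, 0]],
    [0.5, [0, 0, -3], [0, 0, 0]],
    [0.5, [0, 0, -2.5], [0, 0, 0]],
    [0.5, [0, 0, -1.4], [0, 0, 0]],
    [0.5, [0, 0, 0], [0, 0, 0]]
  ],
  "grip_force": 30
}}

```text
time: 13.38
ee_pos: [0.4214, 0.2568, 0.2816]
tcp_rot: [-0.0, 0.718, 0.696, -0.0]
ft_force: [-0.3, 1.0, 0.1]
finger_gap: 0.043
finger_force: 0.0
```

```bash
python3 -c "
from h import *
st()"
```

```text
t 13.375 tcp [0.4214 0.2568 0.2816] tip [0.4212 0.2567 0.1086] F [-0.3  1.   0.1] gap 0.043
[[0.03, 1.0, -0.001], [1.0, -0.03, -0.0], [-0.0, -0.001, -1.0]] q [ 0.32  0.03  2.04 -0.    1.07  0.35]
```

Now close on the pad, then raise the lever along its arc to about 0.5 rad.

>>> {"fn": "send_rows", "kwargs": {
  "increments": [
    [1, [-0.1, 0, 0], [0, 0, 0]],
    [1, [0, 0, 0], [0, 0, 0]],
    [1, [0, 0, 0], [0, 0, 0]],
    [1, [0, 0.05, 0.6], [0, 0, 0]],
    [1, [0, 0.1, 0.6], [0, 0, 0]],
    [1, [0, 0.2, 0.6], [0, 0, 0]],
    [1, [0, 0.3, 0.6], [0, 0, 0]],
    [1, [0, 0, 0], [0, 0, 0]]
  ]
}}

```text
time: 14.38
ee_pos: [0.4201, 0.2637, 0.306]
tcp_rot: [-0.0, 0.718, 0.696, -0.0]
ft_force: [0.5, 1.7, -4.3]
finger_gap: 0.0229
finger_force: 30.0
```

```bash
python3 -c "
from h import *
st();disc()"
```

```text
t 14.375 tcp [0.4201 0.2637 0.306 ] tip [0.42   0.2637 0.133 ] F [ 0.5  1.7 -4.3] gap 0.0229
[[0.03, 1.0, -0.0], [1.0, -0.03, -0.0], [-0.0, -0.0, -1.0]] q [ 0.33 -0.    2.02  0.    1.12  0.36]
top front face s pct50/75/95 [-0.0035  0.001   0.0013] mode 0.0 36 158
   roll [0.0219 0.0221 0.0705 0.0709]
scene front face s pct50/75/95 [-0.0005  0.0004  0.0014] mode -0.001 60 253
   roll [0.0206 0.021  0.0709 0.0712]
```

>>> {"fn": "send_rows", "kwargs": {
  "increments": [
    [1, [-0.2, 0.01, 0], [0, 0, 0]],
    [1, [-0.2, 0, 0], [0, 0, 0]],
    [1, [0, 0, 0], [0, 0, 0]]
  ],
  "grip_force": 45
}}

```text
time: 14.85
ee_pos: [0.4163, 0.2636, 0.3059]
tcp_rot: [0.0, 0.718, 0.696, 0.0]
ft_force: [2.8, 2.4, -3.7]
finger_gap: 0.0225
finger_force: 48.6
```

```bash
python3 -c "
from h import *
st();disc()"
```

```text
t 14.85 tcp [0.4163 0.2636 0.3059] tip [0.4163 0.2636 0.1329] F [ 2.8  2.4 -3.7] gap 0.0225
[[0.031, 1.0, 0.0], [1.0, -0.031, 0.0], [0.0, 0.0, -1.0]] q [ 0.33 -0.01  2.03  0.    1.12  0.36]
top front face s pct50/75/95 [-0.0004  0.0045  0.005 ] mode 0.004 55 170
   roll [0.0218 0.0222 0.0706 0.0709]
scene front face s pct50/75/95 [0.0034 0.0042 0.0051] mode 0.004 62 246
   roll [0.0205 0.0209 0.071  0.0711]
```

>>> {"fn": "send_rows", "kwargs": {
  "increments": [
    [1, [0, -0.3, -0.6], [0, 0, 0]],
    [1, [0, -0.2, -0.6], [0, 0, 0]],
    [1, [0, -0.1, -0.6], [0, 0, 0]],
    [1, [0, -0.1, -0.6], [0, 0, 0]],
    [1, [0, 0, -0.4], [0, 0, 0]],
    [1, [0, 0, -0.4], [0, 0, 0]],
    [1, [0, 0, 0], [0, 0, 0]]
  ],
  "grip_force": 60
}}

```text
time: 15.82
ee_pos: [0.4178, 0.2557, 0.2756]
tcp_rot: [0.002, 0.718, 0.696, 0.001]
ft_force: [2.7, -7.9, 6.9]
finger_gap: 0.0221
finger_force: 72.3
```

```bash
python3 -c "
from h import *
st();disc()"
```

```text
t 15.825 tcp [0.4178 0.2557 0.2756] tip [0.4186 0.2552 0.1026] F [ 2.7 -7.9  6.9] gap 0.0221
[[0.031, 1.0, 0.004], [1.0, -0.031, -0.003], [-0.003, 0.004, -1.0]] q [ 0.32  0.03  2.05 -0.    1.05  0.35]
top front face s pct50/75/95 [-0.0018  0.0021  0.0025] mode 0.002 57 173
   roll [0.0218 0.0221 0.0706 0.0709]
scene front face s pct50/75/95 [0.0007 0.0015 0.0022] mode 0.001 72 260
   roll [0.0209 0.0211 0.0707 0.071 ]
```

The arm yields about +2.5 mm in x under the press load. I'll raise the lever again, then come down with that offset fed forward.

>>> {"fn": "send_rows", "kwargs": {
  "increments": [
    [1, [0, 0.05, 0.7], [0, 0, 0]],
    [1, [0, 0.1, 0.7], [0, 0, 0]],
    [1, [0, 0.2, 0.7], [0, 0, 0]],
    [1, [0, 0.2, 0.5], [0, 0, 0]],
    [1, [0, 0, 0], [0, 0, 0]]
  ]
}}

```text
time: 16.55
ee_pos: [0.4155, 0.2626, 0.2992]
tcp_rot: [-0.001, 0.718, 0.696, -0.0]
ft_force: [-1.0, 4.1, -9.2]
finger_gap: 0.0218
finger_force: 63.9
```

```bash
python3 -c "
from h import *
st();disc()"
```

```text
t 16.55 tcp [0.4155 0.2626 0.2992] tip [0.4152 0.2627 0.1262] F [-1.   4.1 -9.2] gap 0.0218
[[0.03, 1.0, -0.002], [1.0, -0.03, 0.001], [0.001, -0.002, -1.0]] q [ 0.33 -0.    2.04  0.    1.11  0.36]
top front face s pct50/75/95 [0.0015 0.0058 0.0062] mode 0.005 40 175
   roll [0.0218 0.0222 0.0705 0.071 ]
scene front face s pct50/75/95 [0.0044 0.0052 0.0061] mode 0.005 59 231
   roll [0.0208 0.0211 0.0709 0.0712]
```

>>> {"fn": "send_rows", "kwargs": {
  "increments": [
    [1, [-0.1, -0.2, -0.5], [0, 0, 0]],
    [1, [-0.05, -0.2, -0.7], [0, 0, 0]],
    [1, [-0.05, -0.1, -0.7], [0, 0, 0]],
    [1, [-0.05, -0.05, -0.5], [0, 0, 0]],
    [1, [-0.05, 0, -0.3], [0, 0, 0]],
    [1, [0, 0, 0], [0, 0, 0]]
  ]
}}

```text
time: 17.4
ee_pos: [0.4156, 0.2564, 0.2766]
tcp_rot: [0.003, 0.718, 0.696, 0.002]
ft_force: [-2.0, -8.3, 10.6]
finger_gap: 0.0223
finger_force: 70.8
```

```bash
python3 -c "
from h import *
st();disc()"
```

```text
t 17.4 tcp [0.4156 0.2564 0.2766] tip [0.4167 0.2562 0.1036] F [-2.  -8.3 10.6] gap 0.0223
[[0.031, 1.0, 0.006], [1.0, -0.031, -0.001], [-0.001, 0.006, -1.0]] q [ 0.32  0.03  2.06 -0.    1.05  0.35]
top front face s pct50/75/95 [-0.0019  0.0044  0.0048] mode 0.004 61 182
   roll [0.0218 0.0222 0.0706 0.0709]
scene front face s pct50/75/95 [0.0033 0.0043 0.0051] mode 0.004 66 236
   roll [0.0206 0.0209 0.0709 0.0712]
```

>>> {"fn": "send_rows", "kwargs": {
  "increments": [
    [1, [-0.05, 0, -0.3], [0, 0, 0]],
    [1, [-0.05, 0, -0.3], [0, 0, 0]],
    [1, [-0.05, 0, -0.2], [0, 0, 0]],
    [1, [0, 0, 0], [0, 0, 0]],
    [1, [0, 0, 0], [0, 0, 0]]
  ],
  "grip_force": 90
}}

```text
time: 18.12
ee_pos: [0.4166, 0.2564, 0.2728]
tcp_rot: [0.005, 0.718, 0.696, 0.004]
ft_force: [-0.9, -15.2, 29.3]
finger_gap: 0.0218
finger_force: 94.5
```

```bash
python3 -c "
from h import *
st();disc()"
```

```text
t 18.125 tcp [0.4166 0.2564 0.2728] tip [0.4189 0.2562 0.0998] F [ -0.9 -15.2  29.3] gap 0.0218
[[0.03, 0.999, 0.013], [1.0, -0.03, -0.001], [-0.001, 0.013, -1.0]] q [ 0.32  0.03  2.06 -0.01  1.04  0.35]
top front face s pct50/75/95 [-0.0032  0.0018  0.0022] mode 0.001 38 184
   roll [0.0218 0.0222 0.0706 0.071 ]
scene front face s pct50/75/95 [0.0004 0.0015 0.0022] mode 0.001 68 243
   roll [0.0204 0.0211 0.071  0.0711]
```

```bash
cat >> h.py <<'E'
def lever():
    g=np.array([.403,.3220]); a=np.array([-.9995,.032]); nrm=np.array([-a[1],a[0]])
    for n,reg in(('top',(145,325,310,395)),('scene',(165,335,265,435))):
        p,d,cm=snap(n); P=cloud(cm,d)[reg[0]:reg[1],reg[2]:reg[3]].reshape(-1,3);P=P[np.isfinite(P[:,0])]
        s=(P[:,:2]-g)@a; t=(P[:,:2]-g)@nrm; z=P[:,2]
        for lo,hi in((.008,.048),(.051,.075)):
            m=(t>lo)&(t<hi)&(abs(s+.0155)<.006)&(z>.111)&(z<.145)
            if m.sum()>8:
                c=np.polyfit(t[m],z[m],1); print(n,lo,m.sum(),'slope',c[0].round(3),'z at mid',np.polyval(c,(lo+hi)/2).round(4))
E
python3 -c "
from h import *
lever()"
```

```text
top 0.008 90 slope -0.043 z at mid 0.1187
scene 0.008 128 slope -0.051 z at mid 0.12
scene 0.051 43 slope 0.031 z at mid 0.1201
```

>>> {"fn": "send_rows", "kwargs": {
  "increments": [
    [1, [-0.15, 0, 0], [0, 0, 0]],
    [1, [-0.15, 0, 0], [0, 0, 0]],
    [1, [0, 0, 0], [0, 0, 0]]
  ]
}}

```text
time: 18.7
ee_pos: [0.4147, 0.2564, 0.2732]
tcp_rot: [0.007, 0.718, 0.696, 0.007]
ft_force: [7.9, -15.2, 23.8]
finger_gap: 0.0218
finger_force: 93.9
```

```bash
python3 -c "
from h import *
st();disc();lever()"
```

```text
t 18.7 tcp [0.4147 0.2564 0.2732] tip [0.418  0.2564 0.1002] F [  7.9 -15.2  23.8] gap 0.0218
[[0.031, 0.999, 0.019], [1.0, -0.031, -0.0], [0.001, 0.019, -1.0]] q [ 0.32  0.03  2.06 -0.01  1.03  0.36]
top front face s pct50/75/95 [-0.0019  0.0023  0.0027] mode 0.002 64 184
   roll [0.0218 0.0221 0.0706 0.071 ]
scene front face s pct50/75/95 [0.0011 0.0018 0.0026] mode 0.001 90 261
   roll [0.0203 0.0208 0.0709 0.0712]
top 0.008 81 slope -0.041 z at mid 0.1187
scene 0.008 142 slope -0.036 z at mid 0.1203
scene 0.051 45 slope -0.016 z at mid 0.1207
```

The lever reads home now (pad at 120.7 mm, level), but it locked about 2.5 mm short. I'll raise it once more and repeat with more feed-forward in the last phase.

>>> {"fn": "send_rows", "kwargs": {
  "increments": [
    [1, [0.2, 0, 0.5], [0, 0, 0]],
    [1, [0.2, 0.05, 0.7], [0, 0, 0]],
    [1, [0.15, 0.1, 0.7], [0, 0, 0]],
    [1, [0.1, 0.2, 0.7], [0, 0, 0]],
    [1, [0.05, 0.2, 0.8], [0, 0, 0]],
    [1, [0, 0, 0], [0, 0, 0]]
  ]
}}

```text
time: 19.65
ee_pos: [0.4148, 0.263, 0.2981]
tcp_rot: [-0.002, 0.718, 0.696, 0.0]
ft_force: [-0.2, 5.7, -14.8]
finger_gap: 0.0216
finger_force: 89.0
```

```bash
python3 -c "
from h import *
st();disc()"
```

```text
t 19.65 tcp [0.4148 0.263  0.2981] tip [0.4144 0.2634 0.1251] F [ -0.2   5.7 -14.8] gap 0.0216
[[0.031, 1.0, -0.002], [1.0, -0.031, 0.002], [0.002, -0.002, -1.0]] q [ 0.33 -0.    2.04  0.    1.11  0.36]
top front face s pct50/75/95 [0.0029 0.0067 0.0071] mode 0.006 43 164
   roll [0.0219 0.0222 0.0706 0.0709]
scene front face s pct50/75/95 [0.0053 0.0062 0.0073] mode 0.006 59 240
   roll [0.0208 0.0214 0.0707 0.0711]
```

>>> {"fn": "send_rows", "kwargs": {
  "increments": [
    [1, [-0.1, -0.2, -0.5], [0, 0, 0]],
    [1, [-0.1, -0.2, -0.7], [0, 0, 0]],
    [1, [-0.05, -0.1, -0.7], [0, 0, 0]],
    [1, [-0.05, -0.05, -0.5], [0, 0, 0]],
    [1, [-0.05, 0, -0.2], [0, 0, 0]],
    [1, [0, 0, 0], [0, 0, 0]]
  ],
  "grip_force": 45
}}

```text
time: 20.5
ee_pos: [0.4157, 0.2571, 0.2786]
tcp_rot: [0.003, 0.718, 0.696, 0.005]
ft_force: [-3.4, -17.1, 11.5]
finger_gap: 0.0212
finger_force: 99.3
```

```bash
python3 -c "
from h import *
st();disc()"
```

```text
t 20.5 tcp [0.4157 0.2571 0.2786] tip [0.4178 0.2574 0.1056] F [ -3.4 -17.1  11.5] gap 0.0212
[[0.031, 0.999, 0.012], [1.0, -0.032, 0.002], [0.002, 0.012, -1.0]] q [ 0.32  0.02  2.05 -0.    1.05  0.35]
top front face s pct50/75/95 [-0.002   0.0031  0.0035] mode 0.003 46 170
   roll [0.0218 0.022  0.0706 0.0709]
scene front face s pct50/75/95 [0.0017 0.0025 0.0036] mode 0.002 68 252
   roll [0.0204 0.0209 0.0711 0.0714]
```

>>> {"fn": "send_rows", "kwargs": {
  "increments": [
    [1, [-0.15, -0.1, 0], [0, 0, 0]],
    [1, [-0.15, -0.1, 0], [0, 0, 0]],
    [1, [0, 0, 0], [0, 0, 0]]
  ]
}}

```text
time: 20.98
ee_pos: [0.4127, 0.256, 0.2787]
tcp_rot: [0.003, 0.718, 0.696, 0.007]
ft_force: [0.6, 0.5, 10.4]
finger_gap: 0.0212
finger_force: 99.4
```

```bash
python3 -c "
from h import *
st();disc()"
```

```text
t 20.975 tcp [0.4127 0.256  0.2787] tip [0.415  0.2571 0.1057] F [ 0.6  0.5 10.4] gap 0.0212
[[0.031, 0.999, 0.014], [1.0, -0.031, 0.006], [0.006, 0.014, -1.0]] q [0.32 0.01 2.06 0.   1.05 0.35]
top front face s pct50/75/95 [0.0006 0.0057 0.006 ] mode 0.005 63 188
   roll [0.0218 0.0222 0.0706 0.071 ]
scene front face s pct50/75/95 [0.0046 0.0055 0.0064] mode 0.005 58 227
   roll [0.0205 0.0208 0.0708 0.0712]
```

>>> {"fn": "send_rows", "kwargs": {
  "increments": [
    [1, [-0.1, 0, -0.3], [0, 0, 0]],
    [1, [-0.1, 0, -0.3], [0, 0, 0]],
    [1, [0, 0, 0], [0, 0, 0]]
  ]
}}

```text
time: 21.45
ee_pos: [0.4105, 0.2556, 0.2731]
tcp_rot: [0.003, 0.717, 0.697, 0.005]
ft_force: [-7.6, -7.7, 21.6]
finger_gap: 0.0216
finger_force: 104.1
```

```bash
python3 -c "
from h import *
st();disc();lever()"
```

```text
t 21.45 tcp [0.4105 0.2556 0.2731] tip [0.4124 0.256  0.1001] F [-7.6 -7.7 21.6] gap 0.0216
[[0.029, 1.0, 0.011], [1.0, -0.029, 0.002], [0.003, 0.011, -1.0]] q [ 0.32  0.02  2.07 -0.    1.04  0.35]
top front face s pct50/75/95 [0.0023 0.0087 0.009 ] mode 0.008 46 192
   roll [0.0218 0.0221 0.0706 0.0708]
scene front face s pct50/75/95 [0.0077 0.0088 0.0096] mode 0.008 56 209
   roll [0.0207 0.0213 0.0709 0.0711]
top 0.008 60 slope -0.075 z at mid 0.1181
scene 0.008 87 slope -0.019 z at mid 0.1211
scene 0.051 88 slope 0.208 z at mid 0.1238
```

>>> {"fn": "send_rows", "kwargs": {
  "increments": [
    [1, [0.15, 0, 0], [0, 0, 0]],
    [1, [0.15, 0, 0], [0, 0, 0]],
    [1, [0, 0, 0], [0, 0, 0]]
  ]
}}

```text
time: 22.02
ee_pos: [0.4138, 0.2555, 0.2734]
tcp_rot: [0.004, 0.717, 0.697, 0.005]
ft_force: [-2.3, -8.5, 18.8]
finger_gap: 0.0211
finger_force: 103.8
```

```bash
python3 -c "
from h import *
st();disc();lever()"
```

```text
t 22.025 tcp [0.4138 0.2555 0.2734] tip [0.4161 0.2559 0.1005] F [-2.3 -8.5 18.8] gap 0.0211
[[0.029, 0.999, 0.013], [1.0, -0.029, 0.002], [0.002, 0.013, -1.0]] q [ 0.32  0.03  2.06 -0.    1.04  0.35]
top front face s pct50/75/95 [0.0008 0.005  0.0053] mode 0.005 38 179
   roll [0.0218 0.0222 0.0706 0.0709]
scene front face s pct50/75/95 [0.0035 0.0044 0.0052] mode 0.004 73 244
   roll [0.0203 0.0208 0.0708 0.0711]
top 0.008 87 slope -0.013 z at mid 0.1194
scene 0.008 129 slope -0.011 z at mid 0.1209
scene 0.051 52 slope 0.04 z at mid 0.1213
```

The guide is on target (front s≈0.0047). Now straight down to finish.

>>> {"fn": "send_rows", "kwargs": {
  "increments": [
    [1, [0, 0, -0.2], [0, 0, 0]],
    [1, [0, 0, 0], [0, 0, 0]]
  ]
}}

```text
time: 22.48
ee_pos: [0.4147, 0.2555, 0.2727]
tcp_rot: [0.005, 0.717, 0.697, 0.007]
ft_force: [-1.7, -11.3, 23.8]
finger_gap: 0.0212
finger_force: 104.4
```

```bash
python3 -c "
from h import *
st();disc();lever()"
```

```text
t 22.475 tcp [0.4147 0.2555 0.2727] tip [0.4175 0.2559 0.0998] F [ -1.7 -11.3  23.8] gap 0.0212
[[0.029, 0.999, 0.016], [1.0, -0.029, 0.002], [0.003, 0.016, -1.0]] q [ 0.32  0.03  2.06 -0.    1.04  0.35]
top front face s pct50/75/95 [-0.0012  0.0036  0.0039] mode 0.003 69 190
   roll [0.0218 0.0222 0.0706 0.0709]
scene front face s pct50/75/95 [0.002  0.0029 0.0041] mode 0.002 69 247
   roll [0.0208 0.0212 0.0709 0.0712]
top 0.008 88 slope -0.031 z at mid 0.1191
scene 0.008 140 slope -0.019 z at mid 0.1203
scene 0.051 50 slope 0.003 z at mid 0.1207
```

>>> {"fn": "send_rows", "kwargs": {
  "increments": [
    [1, [-0.15, 0, -0.1], [0, 0, 0]],
    [1, [-0.1, 0, -0.1], [0, 0, 0]],
    [1, [0, 0, 0], [0, 0, 0]]
  ]
}}

```text
time: 23.05
ee_pos: [0.4137, 0.2555, 0.2725]
tcp_rot: [0.007, 0.717, 0.697, 0.009]
ft_force: [1.4, -13.6, 27.6]
finger_gap: 0.0215
finger_force: 104.8
```

```bash
python3 -c "
from h import *
st();disc();lever()"
```

```text
t 23.05 tcp [0.4137 0.2555 0.2725] tip [0.4174 0.2559 0.0995] F [  1.4 -13.6  27.6] gap 0.0215
[[0.029, 0.999, 0.022], [1.0, -0.029, 0.003], [0.003, 0.021, -1.0]] q [ 0.32  0.03  2.07 -0.01  1.03  0.35]
top front face s pct50/75/95 [-0.0015  0.0034  0.0038] mode 0.003 64 191
   roll [0.0219 0.0222 0.0706 0.0709]
scene front face s pct50/75/95 [0.0021 0.0029 0.0038] mode 0.002 74 252
   roll [0.0208 0.0212 0.0708 0.0709]
top 0.008 83 slope 0.015 z at mid 0.1194
scene 0.008 142 slope -0.03 z at mid 0.1202
scene 0.051 47 slope 0.07 z at mid 0.1204
```

It locked at s≈0.0032, about 1.5 mm short. One small redo: ease up, lead by 1.5 mm, then press again.

>>> {"fn": "send_rows", "kwargs": {
  "increments": [
    [1, [0.05, 0, 0.3], [0, 0, 0]],
    [1, [0.05, 0, 0.3], [0, 0, 0]],
    [1, [0, 0, -0.2], [0, 0, 0]],
    [1, [0, 0, 0], [0, 0, 0]]
  ]
}}

```text
time: 23.75
ee_pos: [0.413, 0.2555, 0.2736]
tcp_rot: [0.005, 0.718, 0.697, 0.007]
ft_force: [1.4, -9.0, 16.2]
finger_gap: 0.0213
finger_force: 103.4
```

```bash
python3 -c "
from h import *
st();disc();lever()"
```

```text
t 23.75 tcp [0.413  0.2555 0.2736] tip [0.4157 0.2559 0.1006] F [ 1.4 -9.  16.2] gap 0.0213
[[0.03, 0.999, 0.016], [1.0, -0.03, 0.003], [0.003, 0.016, -1.0]] q [ 0.32  0.02  2.07 -0.    1.04  0.35]
top front face s pct50/75/95 [-0.0001  0.0049  0.0054] mode 0.005 36 165
   roll [0.0218 0.0221 0.0705 0.0709]
scene front face s pct50/75/95 [0.0034 0.0044 0.0053] mode 0.003 61 243
   roll [0.0208 0.0212 0.071  0.0712]
top 0.008 83 slope -0.027 z at mid 0.1189
scene 0.008 117 slope -0.01 z at mid 0.1209
scene 0.051 54 slope 0.006 z at mid 0.1213
```

>>> {"fn": "send_rows", "kwargs": {
  "increments": [
    [1, [-0.2, 0, 0], [0, 0, 0]],
    [1, [-0.05, 0, -0.2], [0, 0, 0]],
    [1, [-0.05, 0, -0.2], [0, 0, 0]],
    [1, [0, 0, 0], [0, 0, 0]]
  ]
}}

```text
time: 24.45
ee_pos: [0.4117, 0.2555, 0.2724]
tcp_rot: [0.007, 0.717, 0.697, 0.009]
ft_force: [3.0, -13.7, 28.1]
finger_gap: 0.0215
finger_force: 104.7
```

```bash
python3 -c "
from h import *
st();disc();lever()"
```

```text
t 24.45 tcp [0.4117 0.2555 0.2724] tip [0.4154 0.256  0.0995] F [  3.  -13.7  28.1] gap 0.0215
[[0.029, 0.999, 0.022], [1.0, -0.029, 0.003], [0.003, 0.021, -1.0]] q [ 0.32  0.02  2.07 -0.01  1.03  0.35]
top front face s pct50/75/95 [0.001  0.0053 0.0057] mode 0.005 64 200
   roll [0.0219 0.0222 0.0706 0.0708]
scene front face s pct50/75/95 [0.0036 0.0044 0.0056] mode 0.004 63 238
   roll [0.0208 0.0211 0.0709 0.0711]
top 0.008 76 slope -0.012 z at mid 0.1196
scene 0.008 123 slope -0.02 z at mid 0.1207
scene 0.051 55 slope -0.071 z at mid 0.1204
```

>>> {"fn": "send_rows", "kwargs": {
  "increments": [
    [0.5, [0, 0, 0], [0, 0, 0]],
    [0.5, [0, 0, 0], [0, 0, 0]],
    [0.5, [0, 0, 0], [0, 0, 0]],
    [0.5, [0, 0, 3], [0, 0, 0]],
    [0.5, [0, 0, 5], [0, 0, 0]],
    [0.5, [2, -2, 5], [0, 0, 0]],
    [0.5, [2, -5, 3], [0, 0, 0]],
    [0.5, [2, -5, 1], [0, 0, 0]],
    [0.5, [0, 0, 0], [0, 0, 0]]
  ]
}}

```text
time: 25.78
ee_pos: [0.4668, 0.1323, 0.4337]
tcp_rot: [0.001, 0.72, 0.694, 0.001]
ft_force: [-1.0, 0.2, -0.1]
finger_gap: 0.0425
finger_force: 0.0
```

```bash
python3 -c "
from h import *
st();disc();lever()"
```

```text
t 25.775 tcp [0.4668 0.1323 0.4337] tip [0.4671 0.1323 0.2607] F [-1.   0.2 -0.1] gap 0.0425
[[0.036, 0.999, 0.002], [0.999, -0.036, 0.0], [0.0, 0.002, -1.0]] q [ 0.04 -0.18  1.94  0.    1.38  0.08]
top front face s pct50/75/95 [0.0029 0.0078 0.0082] mode 0.007 39 186
   roll [0.0218 0.0221 0.0706 0.0709]
scene front face s pct50/75/95 [0.0064 0.0072 0.0083] mode 0.007 60 231
   roll [0.0204 0.0209 0.0709 0.0711]
top 0.008 147 slope 0.358 z at mid 0.1293
top 0.051 88 slope 0.278 z at mid 0.1418
scene 0.008 132 slope 0.334 z at mid 0.1306
scene 0.051 59 slope 0.293 z at mid 0.1431
```

The release dragged the lever up to about 0.32 rad and moved the guide to s≈0.0075. Pressing from above with shut fingers shifts the guide about 2 mm back, so I'll press from above now, check under load and hold longer.

>>> {"fn": "send_rows", "kwargs": {
  "increments": [
    [1, [-1.8, 4.2, 0], [0, 0, 0]],
    [1, [-1.8, 4.2, 0], [0, 0, 0]],
    [1, [-1.7, 4.3, 0], [0, 0, 0]],
    [1, [0, 0, -4], [0, 0, 0]],
    [1, [0, 0, -4], [0, 0, 0]],
    [1, [0, 0, -1.5], [0, 0, 0]],
    [1, [0, 0, 0], [0, 0, 0]]
  ],
  "grip_force": 30
}}

```text
time: 26.85
ee_pos: [0.4122, 0.262, 0.3369]
tcp_rot: [-0.001, 0.718, 0.696, -0.001]
ft_force: [0.4, 0.4, 0.7]
finger_gap: 0.0004
finger_force: 0.0
```

```bash
python3 -c "
from h import *
st()"
```

```text
t 26.85 tcp [0.4122 0.262  0.3369] tip [0.4119 0.2619 0.1639] F [0.4 0.4 0.7] gap 0.0004
[[0.03, 1.0, -0.002], [1.0, -0.03, -0.001], [-0.001, -0.002, -1.0]] q [ 0.33 -0.06  2.02  0.    1.19  0.36]
```

>>> {"fn": "send_rows", "kwargs": {
  "increments": [
    [1, [0, -0.4, -1.2], [0, 0, 0]],
    [1, [0, -0.1, -0.8], [0, 0, 0]],
    [1, [0, -0.1, -0.7], [0, 0, 0]],
    [1, [0, -0.1, -0.6], [0, 0, 0]],
    [1, [0, -0.1, -0.5], [0, 0, 0]],
    [1, [0, 0, -0.4], [0, 0, 0]],
    [1, [0, 0, -0.3], [0, 0, 0]],
    [1, [0, 0, 0], [0, 0, 0]]
  ]
}}

```text
time: 27.85
ee_pos: [0.4132, 0.2536, 0.2933]
tcp_rot: [0.0, 0.718, 0.696, 0.0]
ft_force: [0.1, -2.7, 5.2]
finger_gap: 0.0003
finger_force: 2.7
```

```bash
python3 -c "
from h import *
st();disc();lever()"
```

```text
t 27.85 tcp [0.4132 0.2536 0.2933] tip [0.4133 0.2536 0.1203] F [ 0.1 -2.7  5.2] gap 0.0003
[[0.031, 1.0, 0.001], [1.0, -0.031, -0.0], [-0.0, 0.001, -1.0]] q [ 0.32 -0.01  2.06 -0.    1.09  0.35]
top front face s pct50/75/95 [0.0029 0.0074 0.0077] mode 0.007 63 187
   roll [0.0219 0.0221 0.0706 0.0709]
scene front face s pct50/75/95 [0.0057 0.0068 0.0076] mode 0.006 60 233
   roll [0.0205 0.021  0.0707 0.0712]
top 0.008 112 slope -0.01 z at mid 0.1193
scene 0.008 108 slope -0.02 z at mid 0.1209
scene 0.051 71 slope 1.193 z at mid 0.137
```

>>> {"fn": "send_rows", "kwargs": {
  "increments": [
    [1, [0.05, 0, -0.2], [0, 0, 0]],
    [1, [0.05, 0, -0.2], [0, 0, 0]],
    [1, [0.05, 0, 0], [0, 0, 0]],
    [1, [0, 0, 0], [0, 0, 0]]
  ]
}}

```text
time: 28.55
ee_pos: [0.4149, 0.2537, 0.2918]
tcp_rot: [0.0, 0.718, 0.696, -0.001]
ft_force: [-10.7, -7.7, 24.0]
finger_gap: 0.0001
finger_force: 12.1
```

```bash
python3 -c "
from h import *
st();disc();lever()"
```

```text
t 28.55 tcp [0.4149 0.2537 0.2918] tip [0.4148 0.2534 0.1188] F [-10.7  -7.7  24. ] gap 0.0001
[[0.03, 1.0, -0.0], [1.0, -0.03, -0.002], [-0.002, -0.0, -1.0]] q [ 0.32 -0.    2.05 -0.    1.09  0.35]
top front face s pct50/75/95 [0.0015 0.0068 0.0072] mode 0.006 34 170
   roll [0.0219 0.0222 0.0706 0.071 ]
scene front face s pct50/75/95 [0.0053 0.0064 0.0072] mode 0.006 66 222
   roll [0.0207 0.0213 0.0706 0.0709]
top 0.008 119 slope -0.03 z at mid 0.1188
scene 0.008 112 slope -0.028 z at mid 0.1203
scene 0.051 79 slope 1.399 z at mid 0.1372
```

>>> {"fn": "send_rows", "kwargs": {
  "increments": [
    [1, [0, 0, -0.3], [0, 0, 0]],
    [1, [0, 0, 0], [0, 0, 0]],
    [1, [-0.15, 0, 0.6], [0, 0, 0]],
    [1, [0, 0, 3], [0, 0, 0]],
    [1, [0, 0, 4], [0, 0, 0]],
    [1, [0, 0, 0], [0, 0, 0]]
  ]
}}

```text
time: 29.5
ee_pos: [0.4136, 0.2541, 0.3649]
tcp_rot: [0.001, 0.718, 0.696, 0.003]
ft_force: [0.5, -0.6, -0.1]
finger_gap: -0.0
finger_force: 0.0
```

```bash
python3 -c "
from h import *
st();disc();lever()
p,d,cm=snap('wrist'); P=cloud(cm,d); C=p.astype(int)
dark=(C.sum(2)<120)&(P[...,2]>.115)&(P[...,2]<.14)&(abs(P[...,1]-.2575)<.009)&(abs(P[...,0]-.416)<.009)
Q=P[dark]; 
A=np.c_[Q[:,:2]-[.416,.2575],np.ones(len(Q))]; print(len(Q),np.linalg.lstsq(A,Q[:,2],rcond=None)[0].round(4) if len(Q)>5 else '')"
```

```text
t 29.5 tcp [0.4136 0.2541 0.3649] tip [0.4147 0.2546 0.1919] F [ 0.5 -0.6 -0.1] gap -0.0
[[0.031, 1.0, 0.006], [1.0, -0.031, 0.003], [0.003, 0.006, -1.0]] q [ 0.32 -0.11  2.01  0.    1.24  0.35]
top front face s pct50/75/95 [-0.0004  0.0036  0.0039] mode 0.003 69 182
   roll [0.0218 0.0221 0.0706 0.0709]
scene front face s pct50/75/95 [0.0022 0.0031 0.004 ] mode 0.002 69 251
   roll [0.0207 0.0209 0.0708 0.0711]
top 0.008 169 slope 0.036 z at mid 0.1207
top 0.051 44 slope -0.005 z at mid 0.1219
scene 0.008 135 slope 0.04 z at mid 0.1219
scene 0.051 74 slope 0.04 z at mid 0.1238
216 [-0.0004 -0.0336  0.1221]
```

```bash
python3 - <<'E'
from h import *
p,d,cm=snap('wrist'); P=cloud(cm,d); C=p.astype(int)
def fit(m,nm):
    Q=P[m]; A=np.c_[Q[:,:2]-[.416,.2575],np.ones(len(Q))]; c=np.linalg.lstsq(A,Q[:,2],rcond=None)[0]
    r=Q[:,2]-A@c; k=abs(r)<.002; c=np.linalg.lstsq(A[k],Q[k,2],rcond=None)[0]; print(nm,k.sum(),c.round(4),r[k].std().round(4))
fit((abs(P[...,2])<.012)&(P[...,1]>.12)&(P[...,1]<.245)&(abs(P[...,0]-.43)<.12),'desk')
fit((C.sum(2)<150)&(P[...,2]>.115)&(P[...,2]<.14)&(abs(P[...,1]-.2585)<.0125)&(abs(P[...,0]-.417)<.011),'pad')
fit((P[...,2]>.112)&(P[...,2]<.14)&(P[...,1]<.308)&(P[...,1]>.275)&(abs(P[...,0]-.418)<.005),'arm')
fit((abs(P[...,2]-.088)<.004)&(abs(P[...,1]-.3185)<.003)&(P[...,0]>.46)&(P[...,0]<.56),'spindle')
lever()
E
```

```text
desk 23274 [ 0.0008  0.0004 -0.0005] 0.0007
pad 714 [-0.0087 -0.0406  0.1221] 0.0007
arm 999 [ 0.0059 -0.0356  0.1216] 0.0006
spindle 1559 [-0.0076 -0.2564  0.1034] 0.0008
top 0.008 167 slope 0.036 z at mid 0.1207
top 0.051 44 slope 0.081 z at mid 0.1228
scene 0.008 136 slope 0.039 z at mid 0.1217
scene 0.051 73 slope 0.056 z at mid 0.1238
```

The lever reads about 0.035 rad, so it held and didn't spring to 0.15. The disc is within about 1.5 mm of the groove. One more straight press should seat it fully.

>>> {"fn": "send_rows", "kwargs": {
  "increments": [
    [1, [0.1, 0, -3], [0, 0, 0]],
    [1, [0, 0, -2.5], [0, 0, 0]],
    [1, [0, 0, -1.3], [0, 0, 0]],
    [1, [-0.05, 0, -0.4], [0, 0, 0]],
    [1, [-0.1, 0, -0.3], [0, 0, 0]],
    [1, [-0.1, 0, -0.2], [0, 0, 0]],
    [1, [0, 0, 0], [0, 0, 0]]
  ]
}}

```text
time: 30.78
ee_pos: [0.4139, 0.2533, 0.2907]
tcp_rot: [0.003, 0.717, 0.697, 0.001]
ft_force: [-9.9, -13.2, 32.3]
finger_gap: 0.0
finger_force: 16.6
```

```bash
python3 -c "
from h import *
st();disc();lever()"
```

```text
t 30.775 tcp [0.4139 0.2533 0.2907] tip [0.4149 0.2528 0.1177] F [ -9.9 -13.2  32.3] gap 0.0
[[0.03, 1.0, 0.006], [1.0, -0.03, -0.003], [-0.003, 0.006, -1.0]] q [ 0.32 -0.    2.06 -0.01  1.09  0.35]
top front face s pct50/75/95 [-0.0019  0.0018  0.0022] mode 0.001 47 189
   roll [0.0217 0.0222 0.0706 0.0709]
scene front face s pct50/75/95 [0.0002 0.0012 0.0022] mode 0.0 64 258
   roll [0.0203 0.021  0.0708 0.0709]
top 0.008 120 slope -0.032 z at mid 0.1183
scene 0.008 132 slope -0.05 z at mid 0.1197
scene 0.051 83 slope 1.674 z at mid 0.1371
```

Under load the guide slips sideways at about 10 N. I'll push it back towards the rolls with the lever pressed, then unload the side force before lifting.

>>> {"fn": "send_rows", "kwargs": {
  "increments": [
    [1, [-0.2, 0, 0], [0, 0, 0]],
    [1, [-0.2, 0, 0], [0, 0, 0]],
    [1, [-0.2, 0, 0], [0, 0, 0]],
    [1, [-0.2, 0, 0], [0, 0, 0]],
    [1, [0, 0, 0], [0, 0, 0]]
  ]
}}

```text
time: 31.6
ee_pos: [0.4074, 0.2534, 0.2915]
tcp_rot: [0.005, 0.718, 0.696, 0.004]
ft_force: [-2.0, -12.3, 29.7]
finger_gap: 0.0
finger_force: 14.8
```

```bash
python3 -c "
from h import *
st();disc()"
```

```text
t 31.6 tcp [0.4074 0.2534 0.2915] tip [0.4098 0.2531 0.1185] F [ -2.  -12.3  29.7] gap 0.0
[[0.03, 0.999, 0.013], [1.0, -0.03, -0.002], [-0.001, 0.014, -1.0]] q [ 0.32 -0.02  2.07 -0.01  1.08  0.35]
top front face s pct50/75/95 [0.0009 0.0059 0.0063] mode 0.006 36 178
   roll [0.0219 0.0223 0.0706 0.0708]
scene front face s pct50/75/95 [0.0049 0.0059 0.0066] mode 0.005 70 240
   roll [0.0207 0.0212 0.0708 0.0709]
```

>>> {"fn": "send_rows", "kwargs": {
  "increments": [
    [1, [0.1, 0, 0.2], [0, 0, 0]],
    [1, [0.1, 0, 0.2], [0, 0, 0]],
    [1, [0.05, 0, 0.3], [0, 0, 0]],
    [1, [0, 0, 3], [0, 0, 0]],
    [1, [0, 0, 4], [0, 0, 0]],
    [1, [0, 0, 0], [0, 0, 0]]
  ]
}}

```text
time: 32.45
ee_pos: [0.4068, 0.254, 0.3653]
tcp_rot: [0.002, 0.718, 0.696, 0.003]
ft_force: [0.6, 0.5, 0.8]
finger_gap: -0.0001
finger_force: 0.0
```

```bash
cat >> h.py <<'E'
def wr():
    p,d,cm=snap('wrist'); P=cloud(cm,d); C=p.astype(int)
    def fit(m,nm):
        Q=P[m]
        if len(Q)<20: return print(nm,len(Q))
        A=np.c_[Q[:,:2]-[.416,.2575],np.ones(len(Q))]; c=np.linalg.lstsq(A,Q[:,2],rcond=None)[0]
        k=abs(Q[:,2]-A@c)<.002; c=np.linalg.lstsq(A[k],Q[k,2],rcond=None)[0]; print(nm,k.sum(),c.round(4))
    fit((C.sum(2)<150)&(P[...,2]>.115)&(P[...,2]<.14)&(abs(P[...,1]-.2585)<.0125)&(abs(P[...,0]-.415)<.012),'pad')
    fit((P[...,2]>.112)&(P[...,2]<.14)&(P[...,1]<.308)&(P[...,1]>.275)&(abs(P[...,0]-.416)<.005),'arm')
E
python3 -c "
from h import *
st();disc();lever();wr()"
```

```text
t 32.45 tcp [0.4068 0.254  0.3653] tip [0.408  0.2545 0.1923] F [0.6 0.5 0.8] gap -0.0001
[[0.031, 0.999, 0.007], [1.0, -0.031, 0.003], [0.003, 0.007, -1.0]] q [ 0.32 -0.13  2.02  0.    1.24  0.35]
top front face s pct50/75/95 [0.0043 0.0074 0.0078] mode 0.007 67 181
   roll [0.0218 0.0221 0.0706 0.071 ]
scene front face s pct50/75/95 [0.0058 0.0067 0.0078] mode 0.006 62 219
   roll [0.0208 0.0212 0.0709 0.0712]
top 0.008 145 slope 0.017 z at mid 0.1195
top 0.051 20 slope 0.35 z at mid 0.1225
scene 0.008 111 slope -0.002 z at mid 0.121
scene 0.051 73 slope -0.006 z at mid 0.1216
pad 748 [-0.0159 -0.0118  0.1195]
arm 977 [-0.0102  0.0038  0.1192]
```

The lever is now fully home (slope ≈0, pad ≈120–121 mm). The disc sits about 2 mm too near the rolls. I'll nudge the pad's side towards +x with the shut fingers, with no vertical load, in small steps.

>>> {"fn": "send_rows", "kwargs": {
  "increments": [
    [1, [-2.8, 0.3, 0], [0, 0, 0]],
    [1, [0, 0, -3], [0, 0, 0]],
    [1, [0, 0, -3], [0, 0, 0]],
    [1, [0, 0, -2], [0, 0, 0]],
    [1, [0.3, 0, 0], [0, 0, 0]],
    [1, [0.3, 0, 0], [0, 0, 0]],
    [1, [0.2, 0, 0], [0, 0, 0]],
    [1, [0, 0, 0], [0, 0, 0]]
  ]
}}

```text
time: 33.7
ee_pos: [0.3862, 0.2566, 0.2825]
tcp_rot: [0.0, 0.718, 0.696, 0.001]
ft_force: [0.7, 0.5, -0.1]
finger_gap: -0.0001
finger_force: 0.0
```

```bash
python3 -c "
from h import *
st();disc()"
```

```text
t 33.7 tcp [0.3862 0.2566 0.2825] tip [0.3864 0.2567 0.1095] F [ 0.7  0.5 -0.1] gap -0.0001
[[0.031, 1.0, 0.001], [1.0, -0.031, 0.0], [0.001, 0.001, -1.0]] q [ 0.34 -0.04  2.11  0.    1.07  0.37]
top front face s pct50/75/95 [0.0028 0.0073 0.0077] mode 0.007 57 173
   roll [0.0219 0.0223 0.0706 0.071 ]
scene front face s pct50/75/95 [0.0059 0.0067 0.0077] mode 0.006 68 229
   roll [0.0206 0.021  0.0707 0.071 ]
```

>>> {"fn": "send_rows", "kwargs": {
  "increments": [
    [1, [0.3, 0, 0], [0, 0, 0]],
    [1, [0.3, 0, 0], [0, 0, 0]],
    [1, [0.2, 0, 0], [0, 0, 0]],
    [1, [0, 0, 0], [0, 0, 0]]
  ]
}}

```text
time: 34.3
ee_pos: [0.3935, 0.2565, 0.2815]
tcp_rot: [-0.0, 0.718, 0.696, -0.001]
ft_force: [-1.7, -0.8, 0.6]
finger_gap: -0.0001
finger_force: 1.0
```

```bash
python3 -c "
from h import *
st();disc()"
```

```text
t 34.3 tcp [0.3935 0.2565 0.2815] tip [0.3933 0.2565 0.1085] F [-1.7 -0.8  0.6] gap -0.0001
[[0.031, 1.0, -0.001], [1.0, -0.031, -0.001], [-0.001, -0.001, -1.0]] q [ 0.34 -0.03  2.1  -0.    1.07  0.37]
top front face s pct50/75/95 [-0.0011  0.0023  0.0025] mode 0.002 63 176
   roll [0.0219 0.0223 0.0706 0.0709]
scene front face s pct50/75/95 [0.0007 0.0013 0.0022] mode 0.001 72 242
   roll [0.0206 0.021  0.0708 0.071 ]
```

```bash
python3 -c "
from h import *
lever();wr()"
```

```text
top 0.008 40 slope 0.014 z at mid 0.1194
scene 0.008 133 slope 0.012 z at mid 0.1209
scene 0.051 58 slope 0.055 z at mid 0.122
pad 1649 [-0.1051  0.0236  0.1206]
arm 2052 [ 0.0565 -0.0026  0.1195]
```

The guide moved more easily than expected (front s≈0.0018), and the lever is still level. I'll push it back about 2.9 mm from the pad's other side in very small steps.

>>> {"fn": "send_rows", "kwargs": {
  "increments": [
    [1, [-0.4, 0, 0.5], [0, 0, 0]],
    [1, [0, 0, 3.5], [0, 0, 0]],
    [1, [3, 0, 0.5], [0, 0, 0]],
    [1, [3.2, 0.1, 0], [0, 0, 0]],
    [1, [0, 0, -2.5], [0, 0, 0]],
    [1, [0, 0, -2], [0, 0, 0]],
    [1, [-0.2, 0, 0], [0, 0, 0]],
    [1, [0, 0, 0], [0, 0, 0]]
  ]
}}

```text
time: 35.55
ee_pos: [0.4499, 0.2577, 0.2827]
tcp_rot: [0.0, 0.718, 0.696, 0.001]
ft_force: [0.4, 0.7, 0.6]
finger_gap: -0.0001
finger_force: 0.0
```

```bash
python3 -c "
from h import *
st();disc();lever()"
```

```text
t 35.55 tcp [0.4499 0.2577 0.2827] tip [0.4502 0.2578 0.1097] F [0.4 0.7 0.6] gap -0.0001
[[0.031, 1.0, 0.002], [1.0, -0.031, 0.0], [0.001, 0.002, -1.0]] q [0.3  0.09 1.98 0.   1.07 0.33]
top front face s pct50/75/95 [-0.0044  0.0015  0.0019] mode 0.001 53 174
   roll [0.0218 0.0221 0.0707 0.071 ]
scene front face s pct50/75/95 [0.0002 0.0011 0.002 ] mode 0.0 83 265
   roll [0.0203 0.0209 0.0708 0.071 ]
top 0.008 166 slope 0.005 z at mid 0.1195
top 0.051 21 slope -0.083 z at mid 0.1195
scene 0.008 134 slope -0.01 z at mid 0.1208
scene 0.051 80 slope 0.033 z at mid 0.122
```

>>> {"fn": "send_rows", "kwargs": {
  "increments": [
    [1, [-0.3, 0, 0], [0, 0, 0]],
    [1, [-0.2, 0, 0], [0, 0, 0]],
    [1, [-0.1, 0, 0], [0, 0, 0]],
    [1, [0, 0, 0], [0, 0, 0]]
  ]
}}

```text
time: 36.25
ee_pos: [0.4442, 0.2576, 0.2821]
tcp_rot: [0.001, 0.718, 0.696, 0.001]
ft_force: [3.0, -0.3, -0.7]
finger_gap: -0.0001
finger_force: 1.7
```

```bash
python3 -c "
from h import *
st();disc()"
```

```text
t 36.25 tcp [0.4442 0.2576 0.2821] tip [0.4445 0.2576 0.1091] F [ 3.  -0.3 -0.7] gap -0.0001
[[0.031, 1.0, 0.002], [1.0, -0.031, 0.0], [0.0, 0.002, -1.0]] q [ 0.3   0.08  1.99 -0.    1.07  0.34]
top front face s pct50/75/95 [-0.004   0.0016  0.0019] mode 0.001 59 181
   roll [0.022  0.0221 0.0705 0.0709]
scene front face s pct50/75/95 [0.0003 0.0011 0.0021] mode 0.0 64 259
   roll [0.0206 0.0211 0.0708 0.0712]
```

>>> {"fn": "send_rows", "kwargs": {
  "increments": [
    [1, [-0.2, 0, 0], [0, 0, 0]],
    [1, [-0.1, 0, 0], [0, 0, 0]]
  ]
}}

```text
time: 36.6
ee_pos: [0.442, 0.2575, 0.2827]
tcp_rot: [0.002, 0.718, 0.696, 0.003]
ft_force: [8.6, 0.2, -1.3]
finger_gap: -0.0
finger_force: 3.5
```

```bash
python3 -c "
from h import *
st();disc()"
```

```text
t 36.6 tcp [0.442  0.2575 0.2827] tip [0.4431 0.2576 0.1097] F [ 8.6  0.2 -1.3] gap -0.0
[[0.031, 0.999, 0.006], [1.0, -0.031, 0.001], [0.001, 0.006, -1.0]] q [ 0.31  0.07  2.   -0.    1.07  0.34]
top front face s pct50/75/95 [-0.0012  0.0024  0.0027] mode 0.002 70 190
   roll [0.0218 0.0221 0.0706 0.0709]
scene front face s pct50/75/95 [0.0023 0.0032 0.0042] mode 0.002 73 255
   roll [0.0209 0.0212 0.0708 0.071 ]
```

>>> {"fn": "send_rows", "kwargs": {
  "increments": [
    [1, [-0.05, 0, 0], [0, 0, 0]]
  ]
}}

```text
time: 36.83
ee_pos: [0.4406, 0.2576, 0.2823]
tcp_rot: [0.0, 0.718, 0.696, 0.001]
ft_force: [4.8, -0.6, 3.1]
finger_gap: -0.0001
finger_force: 2.0
```

```bash
python3 -c "
from h import *
st();disc()"
```

```text
t 36.825 tcp [0.4406 0.2576 0.2823] tip [0.4409 0.2577 0.1093] F [ 4.8 -0.6  3.1] gap -0.0001
[[0.031, 1.0, 0.001], [1.0, -0.031, 0.0], [0.0, 0.001, -1.0]] q [ 0.31  0.07  2.   -0.    1.07  0.34]
top front face s pct50/75/95 [-0.0001  0.005   0.0054] mode 0.005 50 189
   roll [0.0218 0.0221 0.0706 0.071 ]
scene front face s pct50/75/95 [0.0037 0.0046 0.0055] mode 0.004 68 248
   roll [0.0209 0.0211 0.0706 0.0708]
```

>>> {"fn": "send_rows", "kwargs": {
  "increments": [
    [1, [0.5, 0, 0], [0, 0, 0]],
    [1, [0.4, 0, 1], [0, 0, 0]],
    [1, [0, -1, 5], [0, 0, 0]],
    [1, [0, -2, 4], [0, 0, 0]],
    [1, [0, 0, 0], [0, 0, 0]]
  ]
}}

```text
time: 37.55
ee_pos: [0.4501, 0.2271, 0.3857]
tcp_rot: [0.002, 0.718, 0.696, 0.003]
ft_force: [-0.5, 0.4, -0.0]
finger_gap: -0.0004
finger_force: 0.0
```

```bash
python3 -c "
from h import *
st();disc();lever();wr()
p,d,cm=snap('wrist');cv2.imwrite('pics/w9.png',p[:,:,::-1])"
```

```text
t 37.55 tcp [0.4501 0.2271 0.3857] tip [0.4512 0.2274 0.2127] F [-0.5  0.4 -0. ] gap -0.0004
[[0.032, 0.999, 0.006], [0.999, -0.032, 0.002], [0.002, 0.006, -1.0]] q [ 0.24 -0.08  1.94  0.    1.28  0.27]
top front face s pct50/75/95 [0.0013 0.0053 0.0056] mode 0.005 61 182
   roll [0.0217 0.0222 0.0706 0.0708]
scene front face s pct50/75/95 [0.0037 0.0046 0.0057] mode 0.004 55 240
   roll [0.0204 0.0209 0.0709 0.0712]
top 0.008 167 slope 0.021 z at mid 0.1201
top 0.051 98 slope 0.017 z at mid 0.121
scene 0.008 118 slope 0.002 z at mid 0.1219
scene 0.051 71 slope -0.017 z at mid 0.1228
pad 1161 [-0.0139 -0.0176  0.121 ]
arm 925 [-0.0021 -0.0188  0.1205]
```

View pics/w9.png

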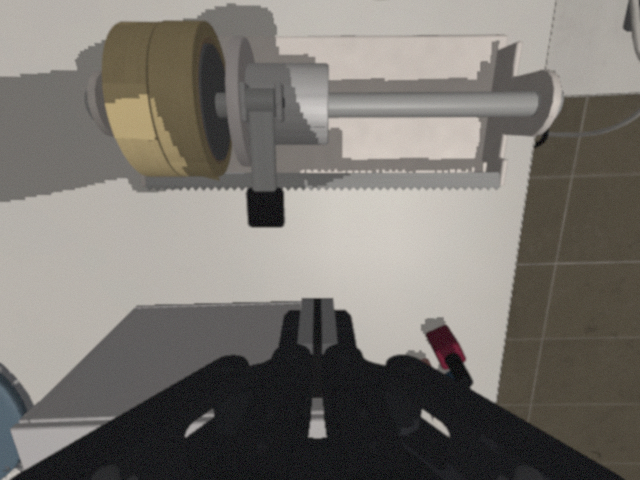

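The last picture shows the disc just short of the rolls, the lever arm level with its pad at (266,207), and the gripper clear. The disc is at the groove (front s≈0.005, about 16 mm from the roll) and the lever angle is about 0.01–0.02 rad. I'm handing in.

```bash
python3 -c "
from cell import manip
print(manip.hand_in())"
```

```text
the job is handed in; nothing more can be done
None
```

I handed the job in at about 37.6 s: the disc is over the groove ring to within about 1 mm and the lever is down to within about 0.02 rad, but the guide is probably not held fast, since with the lever already down it slid about 5 mm under a light sideways push and moved again at about 9 N when I nudged it into its final place.

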